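Stack the seed-tray tower on its four-post stand

ROBOT

A 7-joint arm with a two-finger parallel gripper is mounted at the origin on the work surface. World frame = base frame: x ahead of the robot, y to its left, z up, the work surface at z = 0. Lengths are in m, angles in rad, forces in N, time in s.
With the tool pointing down it reaches from about 0.4 to 0.85 m from the base axis. Payload 10.4 kg.
Tool frame: the origin (TCP) lies between the finger pads; the fingertips stand 11 mm ahead of it and the grasp point (between the pads) lies 8 mm behind it (r.tcp_to_tips is the distance from the TCP to the fingertips, in m); z points along the fingers, y is the line along which they close (so a half turn about z gives the same grasp; the last joint's range is limited). The gripper opens to 87 mm and grips with 3 to 60 N. Pads are 19 mm wide; open, the fingers measure 117 mm over their backs; the gripper's body (75 mm by 190 mm) begins 51 mm behind the grasp point.
Start: joints at [-0.023, 0.332, -0.065, 1.46, 0.022, 1.35, -0.088], TCP at [0.625, 0, 0.212] pointing down, gripper open.
Joint ranges: [-2.6, 2.6], [-0.5, 2.12], [-1.47, 1.34], [0.16, 2.42], [-1.27, 4.41], [0.06, 2.06], [-2.6, 2.6]. Speed limits (rad/s): [2.22, 2.22, 2.79, 2.79, 3.14, 3.14, 3.14].

INTERFACE

Orientations are given as a unit quaternion [x, y, z, w].
In Python, from bench import r gives the robot as it stands. The module is installed in compiled form; this text tells all that it offers.
- The arm moves only by the shell command python3 -m crank 'ROWS' [FORCE]. ROWS is JSON, a list of rows, each an object of numbers: "claw": the closure, from -1 (fully open) to 1 (shut); "dx", "dy", "dz": the shift along the tool's x, y, z each as a share of 3 cm, from -1 to 1; "ax", "ay", "az": the turn, a rotation vector about the tool's x, y, z each as a share of 6 degrees, from -1 to 1. A call has 1 to 8 rows; each row shifts and turns the commanded pose from where the row before left it, along the tool's axes as they then stand; what a row does not reach is not made up. A row lasts 1/12 s, in which the tool goes at most 41.7 mm and 7.16 degrees, less where a joint would pass 70% of its speed; a pose out of reach is approached as far as the arm can. A call with a number of a shift or a turn outside -1 to 1 is refused whole. A call with a gripper value outside its range is refused whole. The fingers move at their own pace and stop on an object; FORCE is the grip in N (left out, the last holds). Time passes only in rows, so rows that do not move let the fingers close. It gives the time, the measured TCP pose, the force, the opening and the grip force at its end, in the units of the state.
- r.read_state(): the state, without advancing time (a new reading comes with each control period).
- r.camera(name): name is "scene" or "side" or "wrist"; returns a dict with "color" (420x560x3 uint8, red, green, blue), "mtx" (3x3 intrinsics, pixels), "k1" (the pictures are not rectified: a ray, as slopes to the right and down, at radius r is drawn at 1 + k1 r^2 times it, then the intrinsics apply), "R" (3x3) and "t" (3): a world point X has camera coordinates R X + t; the wrist camera has in their place "hand_eye" (4x4, takes a point from camera to tool coordinates, whose origin is the TCP and whose axes are the flange's). Camera axes: x right, y down, z forward; pixel columns grow to the right and rows downward; lengths in m; the calibration is good to about 2 mm. A picture is of the moment at which its call begins: read the wrist's pose just before it. There is no depth.
- r.close_job(): hands the job in; it is judged then, once.
The state is a dict: "time": time; "joint_positions": joint angles; "joint_vel": joint speeds; "joint_torque": joint torques, N m; "ee_pos": TCP position; "eef_rot": TCP orientation; "ft_force": force on the tool from outside, world axes, zero at the start; "torque": the same for the moment, N m; "width": finger opening in m; "grip_force": force on a finger pad.
Only numpy, scipy, OpenCV 4.12 (cv2) and the standard library are available. Lean on these libraries where they do the work, as an engineer would, in place of code of your own. Each camera call takes 0.05 s, during which the arm holds its last target. There are 200 camera calls.

TASK

Build the seed-tray tower on the four-post stand: lower the yellow plant tray on first, then the grey celled seed tray, then the green seed tray and last the clear lid, each lengthwise with the stand, its four corner holes over the four posts, and sitting flat and fully down on the one below before you let go. Do not drop any of them down the posts, and leave the jar, the tamper and the dibber where they are.

Things in the scene. Friction and masses are not known exactly. Their poses are not given: they have to be found in the camera images.
- yellow_tray_center (a point): Yellow plastic plant tray, open, undivided. 184 x 58 x 30 mm (x, y, z), 0.1 kg: an open box, 136 mm long, with upright 4 mm walls, gripped across the 58 mm; each end has a 5 mm thick lip level with the top rim, with two 15 mm square holes at x +-80, y +-16.5 mm. A half turn about z is the same. Lies right way up. Point: its centre, 15 mm above the underside. Goes first (bottom).
- grey_tray_center (a point): Grey plastic seed tray, divided into 2 x 4 cells. 184 x 58 x 30 mm (x, y, z), 0.1 kg: an open box, 136 mm long, with upright 4 mm walls, gripped across the 58 mm; each end has a 5 mm thick lip level with the top rim, with two 15 mm square holes at x +-80, y +-16.5 mm. A half turn about z is the same. Lies right way up. Point: its centre, 15 mm above the underside. Goes second.
- green_tray_center (a point): Green plastic seed tray, open, undivided. 184 x 58 x 30 mm (x, y, z), 0.1 kg: an open box, 136 mm long, with upright 4 mm walls, gripped across the 58 mm; each end has a 5 mm thick lip level with the top rim, with two 15 mm square holes at x +-80, y +-16.5 mm. A half turn about z is the same. Lies right way up. Point: its centre, 15 mm above the underside. Goes third.
- clear_lid_center (a point): Clear (milky) lid, white end lips, two orange vent discs (3 mm proud) on top. 184 x 58 x 30 mm (x, y, z), 0.1 kg: a clear box, open below, 136 mm long, with upright 4 mm walls, gripped across the 58 mm; each end has a 5 mm thick lip level with the lower edge, with two 15 mm square holes at x +-80, y +-16.5 mm. A half turn about z is the same. Lies right way up. Point: its centre, 15 mm above the underside. Goes last.
- post_stand: Fixed stand: dark teak board 200 x 66 x 12 mm (x, y, z), four upright steel posts 8 mm thick at x +-80, y +-16.5 mm, reaching 124 mm above the table, the last 12 mm tapered. Origin: centre of the board's underside, at table height. Pieces stack without nesting: undersides end 12 (yellow), 42 (grey), 72 (green), 102 mm (lid) above the origin.
- glass_jar: Bystander: green glass jar with a steel flip-top lid, 72 mm across, 97 mm high, standing loose. Origin: centre of its underside. Leave alone.
- pot_tamper: Bystander: pale wooden pot tamper, 72 mm disc with an upright knob handle, 80 mm high, standing loose. Origin: centre of its underside. Leave alone.
- dibber: Bystander: bamboo dibber with a T handle, lying loose, 188 mm long along its x (pointed end +x), handle 70 mm across, 20 mm thick. Origin: on its underside, 78 mm from the handle end. Leave alone.
Not all that is in view belongs to the job. Leave any blue look-alike of the part that bears clear_lid_center alone.

How it is judged:
By the outcome, as a careful person would: the job done as asked, in the order asked, and still so for the second after the job is handed in, with the robot touching nothing.
It also fails if it takes over 125 s, if anything falls off the work surface, if the arm or the gripper's body presses on something with over 40 N, if the wrist force passes 120 N, or if a joint passes its speed limit or range.

## Working session

There is one attempt and no reset: what is moved stays moved. The work goes in short steps, Python scripts to look and compute and a shell command to move; the robot and the scene stay as the last step left them, time stands still between calls to the robot, and variables do not carry over. Pictures are saved under pics/ and viewed, at most 14 in all, crops included, and the job is handed in when it is done.

```bash
mkdir -p pics; python3 - <<'E'
from bench import r
import cv2
s=r.read_state(); print(s['time'],s['ee_pos'],s['eef_rot'],s['width'])
for n in ['scene','side','wrist']:
    c=r.camera(n); cv2.imwrite(f'pics/{n}0.png',c['color'][:,:,::-1])
    print(n,c['mtx'].tolist(),c['k1'],c.get('R'),c.get('t'),c.get('hand_eye'))
E
```

```text
0.0 [ 6.24604408e-01 -1.58260633e-05  2.11170459e-01] [ 7.07094695e-01  7.07118533e-01 -5.09462538e-04 -4.60383214e-04] 0.086872202226728
scene [[474.8430957190375, 0.0, 277.65748353055307], [0.0, 474.8430957190375, 202.5609014213296], [0.0, 0.0, 1.0]] -0.10514322435124528 [[ 0.74510049  0.6667783  -0.01523032]
 [ 0.33485443 -0.39374149 -0.85606083]
 [-0.57679959  0.63275141 -0.51665065]] [-0.37275126 -0.10414959  1.72791158] None
side [[386.6713828388283, 0.0, 281.9870628042504], [0.0, 386.6713828388283, 211.94388883092677], [0.0, 0.0, 1.0]] -0.03907701112298479 [[-0.88764043 -0.46037101 -0.01236968]
 [-0.2671986   0.53668979 -0.80035553]
 [ 0.37509917 -0.70712277 -0.59939804]] [0.46327597 0.17032248 1.19664788] None
wrist [[370.79777073729105, 0.0, 280.8003518451476], [0.0, 370.79777073729105, 211.2276529583683], [0.0, 0.0, 1.0]] -0.055559359567984655 None None [[ 4.59160240e-06 -9.61703095e-01 -2.74093337e-01  7.54914555e-02]
 [ 9.99999994e-01 -2.53316106e-05  1.05632231e-04 -5.41350668e-04]
 [-1.08530069e-04 -2.74093336e-01  9.61703089e-01 -1.72549961e-01]
 [ 0.00000000e+00  0.00000000e+00  0.00000000e+00  1.00000000e+00]]
```

View pics/scene0.png

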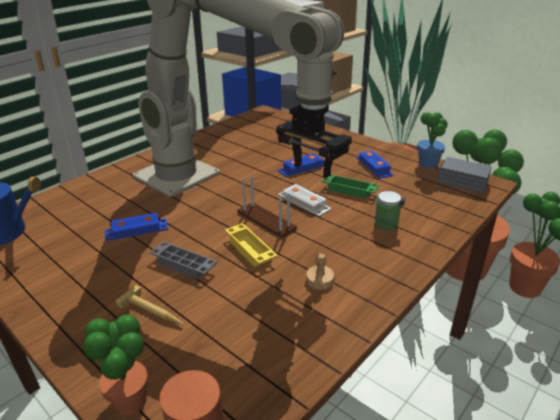

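View pics/side0.png

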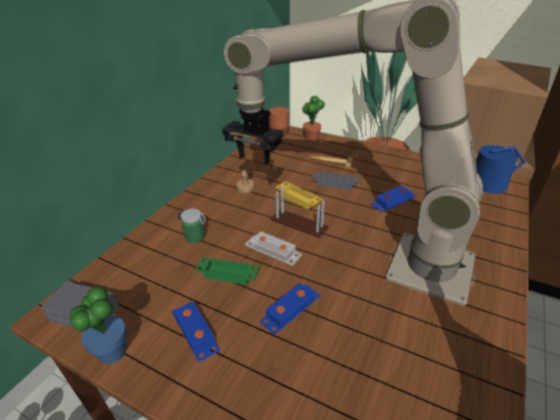

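Scene: yellow tray about (250,244), grey (184,260), green (351,186), white/clear lid (304,198). The stand is at (267,215), jar (388,210), tamper (320,275) and dibber (150,308).
Lid candidates are the blue ones at (137,226), (303,164) and (374,163), and the milky one with white lips at (304,198). The last fits the description; I'll confirm it in an enlarged crop.

```bash
python3 - <<'E'
import cv2
a=cv2.imread('pics/scene0.png'); b=cv2.imread('pics/side0.png')
cv2.imwrite('pics/crop1.png',cv2.resize(a[150:290,140:390],(800,448),interpolation=cv2.INTER_CUBIC))
cv2.imwrite('pics/crop2.png',cv2.resize(b[150:300,190:370],(720,600),interpolation=cv2.INTER_CUBIC))
E
```

```text
(no output)
```

View pics/crop1.png

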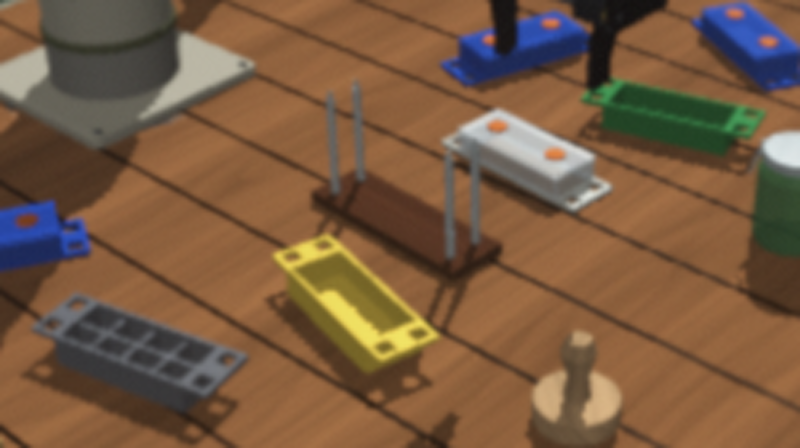

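View pics/crop2.png

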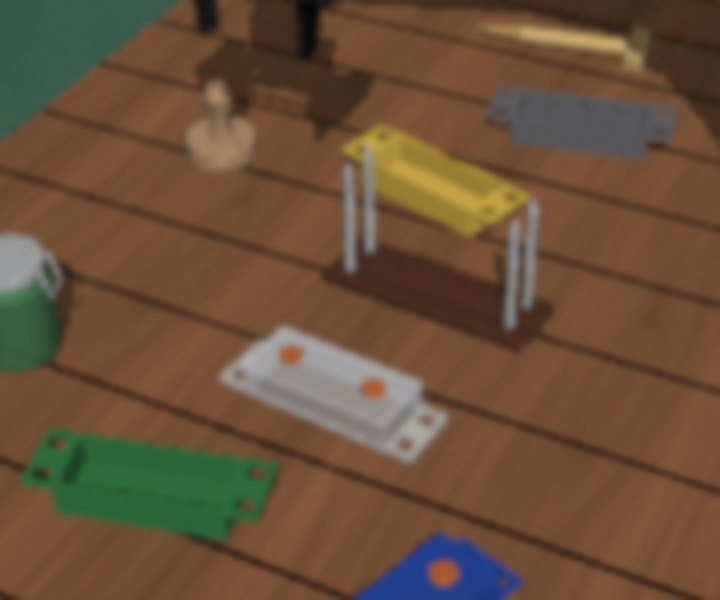

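The crops confirm the lid: milky box, white lips and orange discs at scene (304,198). Next I fit the poses from the hole and post pixels in both views.

```bash
cat > h.py <<'E'
import numpy as np, cv2
from scipy.optimize import least_squares
from scipy.spatial.transform import Rotation as Ro
H=np.array([[80,16.5],[80,-16.5],[-80,16.5],[-80,-16.5]])/1000
def proj(P,mtx,k1,R,t):
    return cv2.projectPoints(np.asarray(P,float),cv2.Rodrigues(R)[0],np.asarray(t,float),np.array(mtx),np.array([k1,0,0,0,0.]))[0][:,0]
def wristRT(c,s):
    T=np.eye(4);T[:3,:3]=Ro.from_quat(s['eef_rot']).as_matrix();T[:3,3]=s['ee_pos']
    W=np.linalg.inv(T@c['hand_eye']);return W[:3,:3],W[:3,3]
def world(p,pts):
    pts=np.asarray(pts);c,s=np.cos(p[2]),np.sin(p[2])
    return np.c_[p[0]+c*pts[:,0]-s*pts[:,1],p[1]+s*pts[:,0]+c*pts[:,1],pts[:,2]]
def fit(views,p0):
    """views: list of (cam tuple(mtx,k1,R,t), local pts Nx3, pix Nx2)"""
    f=lambda p:np.concatenate([(proj(world(p,L),*c)-u).ravel() for c,L,u in views])
    return min((least_squares(f,[*p0,a],loss='soft_l1',f_scale=2) for a in np.arange(-1.5,1.6,.5)),key=lambda q:q.cost),f
E
cat > poses.py <<'E'
from h import *; from bench import r
C={n:r.camera(n) for n in('scene','side')}
cam={n:(c['mtx'],c['k1'],c['R'],c['t']) for n,c in C.items()}
a=lambda u:np.array(u)/3.2+[140,150]-.34; b=lambda u:np.array(u)/4+[190,150]-.37
def L(idx,z): return np.c_[H[idx],np.full(len(idx),z)]
# order -> +x end listed by eye, either end is same
D={'yellow':(.03,[(292,256),(323,245),(384,347),(413,333)],[(513,197),(488,210),(384,136),(360,149)]),
'grey':(.03,[(54,323),(78,301),(204,380),(229,357)],None),
'green':(.03,[(594,98),(609,90),(741,127),(749,115)],[(257,473),(246,505),(58,443),(42,472)])}
def ray0(u):
    return u
def run(name,views):
    best=None
    for flip in (0,1):
        for perm in ([0,1,2,3],[1,0,3,2]):
            pass
    q,f=fit(views,[.65,.0]);print(name,np.round([*q.x[:2]*1000],1),'yaw deg',round(np.degrees(q.x[2])%180,1),'res',np.round(f(q.x).reshape(-1,2),1).tolist())
def order(cn,pix,z):
    # rough back-projection
    m,k,R,t=cam[cn];u=cv2.undistortPoints(np.array(pix,float)[:,None],m,np.array([k,0,0,0,0]))[:,0]
    d=np.c_[u,np.ones(len(u))]@R;o=-R.T@t
    return (o+d*((z-o[2])/d[:,2])[:,None])[:,:2]
def assign(Ws):
    c=Ws.mean(0);ax=np.linalg.svd(Ws-c)[2][0];ax=ax*np.sign(ax[0]);n=np.array([-ax[1],ax[0]])
    return [ (0 if (w-c)@ax>0 else 2)+(0 if (w-c)@n>0 else 1) for w in Ws]
def task(name,sets):
    views=[]
    for cn,z,pix in sets:
        W=order(cn,pix,z);views.append((cam[cn],L(assign(W),z),pix)) ; print(' ',cn,np.round(W*1000).tolist())
    run(name,views)
for n,(z,p,s) in D.items(): task(n,[('scene',z,a(p))]+([('side',z,b(s))] if s else []))
task('stand',[('scene',.124,a([(331,95),(357,84),(450,155),(474,143)])),('scene',.012,a([(335,190),(360,178),(450,257),(475,243)])),
 ('side',.124,b([(348,165),(369,148),(514,223),(532,203)])),('side',.012,b([(350,270),(371,252),(510,328),(530,308)]))])
print('lid', *[np.round(order(*x)*1000).tolist() for x in (('side',b([(239,374),(427,420),(406,443)]),.005),('scene',a([(598,187),(573,201)]),.005))])
E
python3 poses.py
```

```text
scene [[450.0, -145.0], [459.0, -114.0], [604.0, -186.0], [610.0, -157.0]]
  side [[444.0, -143.0], [457.0, -113.0], [600.0, -183.0], [611.0, -152.0]]
yellow [ 529.4 -149.5] yaw deg 164.7 res [[-0.5, -0.3], [-0.1, -0.5], [-0.6, -0.3], [1.0, -0.2], [-0.7, -0.5], [-0.1, 0.1], [-0.1, -0.6], [0.3, -0.4]]
  scene [[370.0, -347.0], [359.0, -314.0], [525.0, -312.0], [518.0, -279.0]]
grey [ 442.9 -313.1] yaw deg 12.6 res [[-0.2, -0.2], [0.3, 0.4], [0.1, -0.1], [-0.2, 0.0]]
  scene [[478.0, 268.0], [479.0, 293.0], [630.0, 316.0], [622.0, 343.0]]
  side [[473.0, 276.0], [464.0, 308.0], [627.0, 318.0], [619.0, 349.0]]
green [547.3 311.2] yaw deg 15.1 res [[0.4, -1.0], [-0.8, -2.6], [-0.2, -0.1], [0.3, -0.8], [0.0, -0.5], [-0.2, -0.7], [-0.2, -0.5], [-0.2, -0.3]]
  scene [[388.0, -27.0], [391.0, 4.0], [546.0, -38.0], [549.0, -8.0]]
  scene [[378.0, -20.0], [381.0, 12.0], [541.0, -34.0], [544.0, -2.0]]
  side [[540.0, 2.0], [536.0, -30.0], [379.0, 17.0], [377.0, -16.0]]
  side [[539.0, 4.0], [535.0, -28.0], [379.0, 15.0], [374.0, -18.0]]
stand [460.3 -10. ] yaw deg 175.6 res [[-0.4, -1.7], [-0.3, -1.9], [-0.8, -1.6], [0.0, -2.0], [0.2, 0.1], [0.3, -0.1], [-0.3, -0.5], [-0.1, -0.6], [-0.2, -0.3], [-0.3, -0.6], [-0.1, -0.9], [-0.0, -0.9], [-0.0, -0.7], [-0.4, -0.9], [-0.5, -0.6], [-1.1, -0.8]]
lid [[560.0, 163.0], [396.0, 143.0], [399.0, 174.0]] [[565.0, 160.0], [562.0, 124.0]]
```

View pics/wrist0.png

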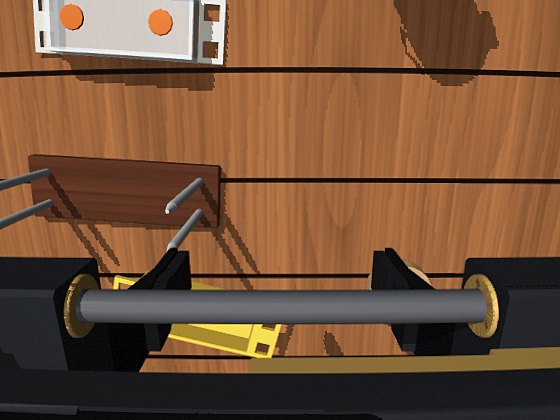

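```bash
cat > go.py <<'E'
import sys; from h import *; from bench import r
# target world x y z (mm), yaw (deg, tray x axis = tool x)
x,y,z,yaw=map(float,sys.argv[1:5]); s=r.read_state()
Rm=Ro.from_quat(s['eef_rot'])
T=Ro.from_matrix(np.array([[1,0,0],[0,-1,0],[0,0,-1.]]));T=Ro.from_euler('z',yaw,degrees=True)*T
w=(Rm.inv()*T).as_rotvec(degrees=True)/6
d=np.array([x,y,z])/1000-s['ee_pos']
print('t',round(s['time'],2),'pos',np.round(s['ee_pos']*1000,1),'F',np.round(s['ft_force'],1),'w',round(s['width']*1000,1),'g',round(s['grip_force'],1))
print('turn units',np.round(w,2),'shift after turn',np.round(T.inv().apply(d)/.03,2),'shift now',np.round(Rm.inv().apply(d)/.03,2))
E
cat >> poses.py <<'E'
print('tamper top .08',order('scene',np.array([[321,256.]]),.08),'jar top .097',order('scene',np.array([[389,199.]]),.097))
E
python3 poses.py|tail -1; python3 go.py 529.4 -149.5 110 -15.3
```

```text
tamper top .08 [[ 0.75926602 -0.12733601]] jar top .097 [[0.75871425 0.19597036]]
t 0.35 pos [624.9   0.  211.8] F [-1.2 -0.1 -0.1] w 87.0 g 0.0
turn units [-0.    0.   17.55] shift after turn [-1.76  5.65  3.39] shift now [-4.98 -3.18  3.39]
```

```bash
python3 -m crank '[{"claw":-1,"az":1},{"claw":-1,"az":1},{"claw":-1,"az":1},{"claw":-1,"az":1},{"claw":-1,"az":1},{"claw":-1,"az":1},{"claw":-1,"az":1},{"claw":-1,"az":1}]' 20 >/dev/null
python3 -m crank '[{"claw":-1,"az":1},{"claw":-1,"az":1},{"claw":-1,"az":1},{"claw":-1,"az":1},{"claw":-1,"az":1},{"claw":-1,"az":1},{"claw":-1,"az":1},{"claw":-1,"az":1}]' >/dev/null
python3 -m crank '[{"claw":-1,"az":1},{"claw":-1,"az":0.55},{"claw":-1,"dx":-0.3,"dy":0.94},{"claw":-1,"dx":-0.3,"dy":0.94},{"claw":-1,"dx":-0.3,"dy":0.94},{"claw":-1,"dx":-0.3,"dy":0.94},{"claw":-1,"dx":-0.3,"dy":0.94},{"claw":-1,"dx":-0.3,"dy":0.94}]'
python3 -m crank '[{"claw":-1},{"claw":-1,"dz":0.5},{"claw":-1,"dz":0.5}]' >/dev/null
python3 go.py 529.4 -149.5 110 -15.3
cat > look.py <<'E'
import sys,pickle; from h import *; from bench import r
s=r.read_state(); c=r.camera('wrist'); n=sys.argv[1]
cv2.imwrite(f'pics/{n}.png',c['color'][:,:,::-1]); R,t=wristRT(c,s); pickle.dump((c['mtx'],c['k1'],R,t),open(f'pics/{n}.pkl','wb'))
E
python3 look.py w1
```

```text
t 0.35 pos [624.9   0.  211.8] F [-1.2 -0.1 -0.1] w 87.0 g 0.0
turn units [-0.    0.   17.55] shift after turn [-1.76  5.65  3.39] shift now [-4.98 -3.18  3.39]invalid input at $[0]: expected keys claw, dx, dy, dz, ax, ay, az
invalid input at $[0]: expected keys claw, dx, dy, dz, ax, ay, az
invalid input at $[0]: expected keys claw, dx, dy, dz, ax, ay, az
invalid input at $[0]: expected keys claw, dx, dy, dz, ax, ay, az
```

View pics/w1.png

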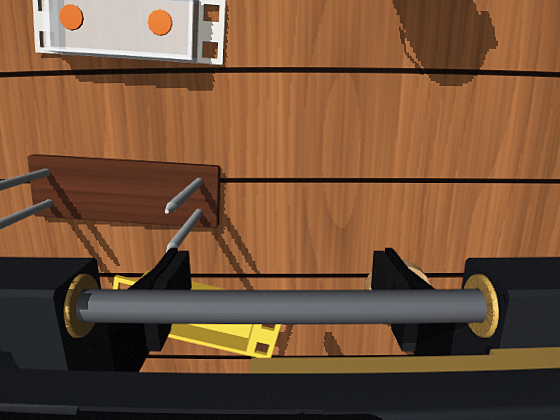

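All seven keys are needed in each row, so the arm did not move and the picture is unchanged. I'll retype the rows with every key.

```bash

python3 -m crank '[{"claw":-1,"dx":0,"dy":0,"dz":0,"ax":0,"ay":0,"az":1},{"claw":-1,"dx":0,"dy":0,"dz":0,"ax":0,"ay":0,"az":1},{"claw":-1,"dx":0,"dy":0,"dz":0,"ax":0,"ay":0,"az":1},{"claw":-1,"dx":0,"dy":0,"dz":0,"ax":0,"ay":0,"az":1},{"claw":-1,"dx":0,"dy":0,"dz":0,"ax":0,"ay":0,"az":1},{"claw":-1,"dx":0,"dy":0,"dz":0,"ax":0,"ay":0,"az":1},{"claw":-1,"dx":0,"dy":0,"dz":0,"ax":0,"ay":0,"az":1},{"claw":-1,"dx":0,"dy":0,"dz":0,"ax":0,"ay":0,"az":1}]' 20
python3 -m crank '[{"claw":-1,"dx":0,"dy":0,"dz":0,"ax":0,"ay":0,"az":1},{"claw":-1,"dx":0,"dy":0,"dz":0,"ax":0,"ay":0,"az":1},{"claw":-1,"dx":0,"dy":0,"dz":0,"ax":0,"ay":0,"az":1},{"claw":-1,"dx":0,"dy":0,"dz":0,"ax":0,"ay":0,"az":1},{"claw":-1,"dx":0,"dy":0,"dz":0,"ax":0,"ay":0,"az":1},{"claw":-1,"dx":0,"dy":0,"dz":0,"ax":0,"ay":0,"az":1},{"claw":-1,"dx":0,"dy":0,"dz":0,"ax":0,"ay":0,"az":1},{"claw":-1,"dx":0,"dy":0,"dz":0,"ax":0,"ay":0,"az":1}]' >/dev/null
python3 -m crank '[{"claw":-1,"dx":0,"dy":0,"dz":0,"ax":0,"ay":0,"az":1},{"claw":-1,"dx":0,"dy":0,"dz":0,"ax":0,"ay":0,"az":0.55},{"claw":-1,"dx":-0.3,"dy":0.94,"dz":0,"ax":0,"ay":0,"az":0},{"claw":-1,"dx":-0.3,"dy":0.94,"dz":0,"ax":0,"ay":0,"az":0},{"claw":-1,"dx":-0.3,"dy":0.94,"dz":0,"ax":0,"ay":0,"az":0},{"claw":-1,"dx":-0.3,"dy":0.94,"dz":0,"ax":0,"ay":0,"az":0},{"claw":-1,"dx":-0.3,"dy":0.94,"dz":0,"ax":0,"ay":0,"az":0},{"claw":-1,"dx":-0.3,"dy":0.94,"dz":0,"ax":0,"ay":0,"az":0}]' >/dev/null
python3 -m crank '[{"claw":-1,"dx":0,"dy":0,"dz":0.5,"ax":0,"ay":0,"az":0},{"claw":-1,"dx":0,"dy":0,"dz":0.5,"ax":0,"ay":0,"az":0},{"claw":-1,"dx":0,"dy":0,"dz":0,"ax":0,"ay":0,"az":0}]'
python3 go.py 529.4 -149.5 110 -15.3; python3 look.py w2
```

```text
time: 1.07
ee_pos: [0.625, 0.0, 0.212]
eef_rot: [0.934, 0.356, 0.0, -0.0]
ft_force: [0.5, 0.0, -1.1]
width: 0.0872
grip_force: 0.0
time: 2.65
ee_pos: [0.5267, -0.149, 0.1796]
eef_rot: [0.991, -0.134, -0.002, -0.0]
ft_force: [-0.4, 0.2, 0.0]
width: 0.0869
grip_force: 0.0
t 2.65 pos [ 526.7 -149.   179.6] F [-0.4  0.2  0. ] w 86.9 g 0.0
turn units [ 0.    0.03 -0.01] shift after turn [ 0.09 -0.01  2.32] shift now [ 0.1  -0.01  2.32]
```

View pics/w2.png

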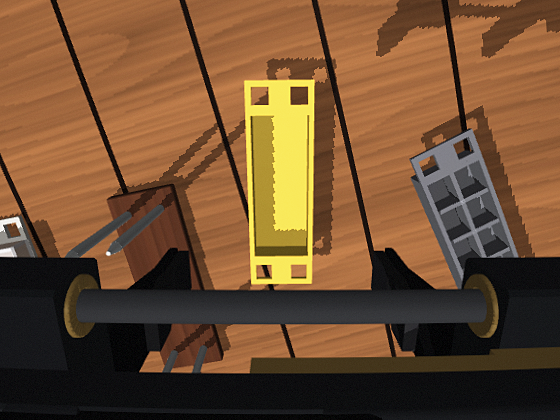

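The yellow tray lies centrally between the fingers, with holes at about (259,96), (299,95), (264,270) and (300,269). The stand is at left and the grey tray at right.

```bash
cat > wfit.py <<'E'
import pickle; from h import *
def wfit(n,pix,z,p0,idx=None):
    """pix order: far-left, far-right, near-left, near-right in wrist picture"""
    cam=pickle.load(open(f'pics/{n}.pkl','rb'))
    idx=[0,1,2,3] if idx is None else idx
    Lp=np.c_[H[idx],np.full(len(idx),z)]
    f=lambda p:(proj(world(p,Lp),*cam)-np.array(pix)).ravel()
    q=least_squares(f,[p0[0],p0[1],np.radians(p0[2])])
    print(np.round(q.x[:2]*1000,1),'yaw',round(np.degrees(q.x[2]),2),'res',np.round(f(q.x),1))
E
python3 -c "
from wfit import *
wfit('w2',[(259,96),(299,95),(264,270),(300,269)],.03,(.53,-.15,-15))"
```

```text
[ 530.1 -149.5] yaw -14.37 res [ 0.1 -1.2 -0.2 -0.9  0.7  1.1 -0.6  1.5]
```

```bash

python3 -m crank '[{"claw":-1,"dx":0.12,"dy":0,"dz":0.9,"ax":0,"ay":0,"az":-0.14},{"claw":-1,"dx":0,"dy":0,"dz":0.9,"ax":0,"ay":0,"az":0},{"claw":-1,"dx":0,"dy":0,"dz":0.9,"ax":0,"ay":0,"az":0},{"claw":-1,"dx":0,"dy":0,"dz":0.9,"ax":0,"ay":0,"az":0},{"claw":-1,"dx":0,"dy":0,"dz":0.6,"ax":0,"ay":0,"az":0},{"claw":-1,"dx":0,"dy":0,"dz":0,"ax":0,"ay":0,"az":0}]' >/dev/null
python3 go.py 530 -149.5 18 -14.4
```

```text
t 3.2 pos [ 530.  -148.9   53.1] F [-0.2  0.7 -0.4] w 87.0 g 0.0
turn units [0.01 0.05 0.  ] shift after turn [0.   0.02 1.17] shift now [0.01 0.02 1.17]
```

```bash

python3 -m crank '[{"claw":-1,"dx":0,"dy":0,"dz":0.6,"ax":0,"ay":0,"az":0},{"claw":-1,"dx":0,"dy":0,"dz":0.55,"ax":0,"ay":0,"az":0},{"claw":-1,"dx":0,"dy":0,"dz":0,"ax":0,"ay":0,"az":0},{"claw":1,"dx":0,"dy":0,"dz":0,"ax":0,"ay":0,"az":0},{"claw":1,"dx":0,"dy":0,"dz":0,"ax":0,"ay":0,"az":0},{"claw":1,"dx":0,"dy":0,"dz":0,"ax":0,"ay":0,"az":0},{"claw":1,"dx":0,"dy":0,"dz":0,"ax":0,"ay":0,"az":0},{"claw":1,"dx":0,"dy":0,"dz":0,"ax":0,"ay":0,"az":0}]' 20
python3 -m crank '[{"claw":1,"dx":0,"dy":0,"dz":0,"ax":0,"ay":0,"az":0},{"claw":1,"dx":0,"dy":0,"dz":0,"ax":0,"ay":0,"az":0},{"claw":1,"dx":0,"dy":0,"dz":0,"ax":0,"ay":0,"az":0},{"claw":1,"dx":0,"dy":0,"dz":0,"ax":0,"ay":0,"az":0}]' |tail -2
python3 go.py 530 -149.5 18 -14.4
```

```text
time: 3.87
ee_pos: [0.5323, -0.15, 0.0223]
eef_rot: [0.992, -0.126, 0.001, -0.0]
ft_force: [0.3, -0.4, -0.2]
width: 0.0618
grip_force: 0.0
width: 0.0348
grip_force: 0.0
t 4.2 pos [ 531.7 -149.9   21.4] F [-0.9 -0.5  0.3] w 34.8 g 0.0
turn units [-0.    0.   -0.01] shift after turn [-0.06  0.    0.11] shift now [-0.06  0.    0.11]
```

```bash
python3 look.py w3; python3 -c "
from bench import r; import cv2
cv2.imwrite('pics/s3.png',cv2.resize(r.camera('scene')['color'][140:290,190:340,::-1],None,fx=3,fy=3))
cv2.imwrite('pics/m3.png',cv2.hconcat([cv2.resize(cv2.imread('pics/w3.png'),(450,337)),cv2.resize(cv2.imread('pics/s3.png'),(337,337))]))"
```

```text
(no output)
```

View pics/m3.png

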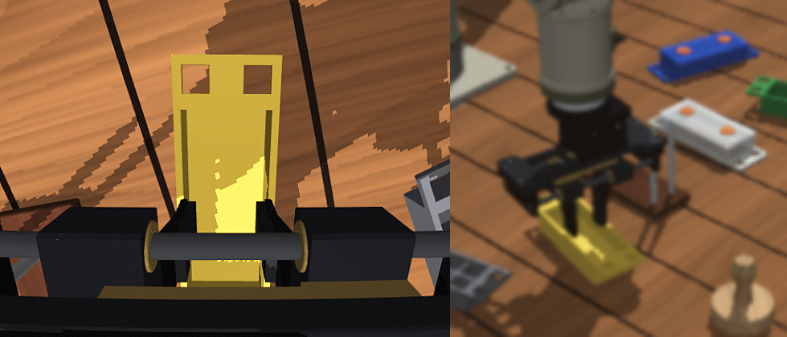

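```bash
python3 -c "
from bench import r; import cv2
s=r.read_state(); print(s['width'],s['grip_force'],s['time'],s['ee_pos'])
a=cv2.imread('pics/w3.png')[60:380,180:380]
b=r.camera('side')['color'][140:240,230:360,::-1]
c=r.camera('scene')['color'][190:290,200:300,::-1]
f=cv2.INTER_CUBIC
cv2.imwrite('pics/m4.png',cv2.hconcat([cv2.resize(a,(300,480),interpolation=f),cv2.vconcat([cv2.resize(b,(312,240),interpolation=f),cv2.resize(c,(312,240),interpolation=f)])]))"
```

```text
0.0264042142639039 0.0 4.3 [ 0.53172244 -0.1498911   0.02141993]
```

View pics/m4.png

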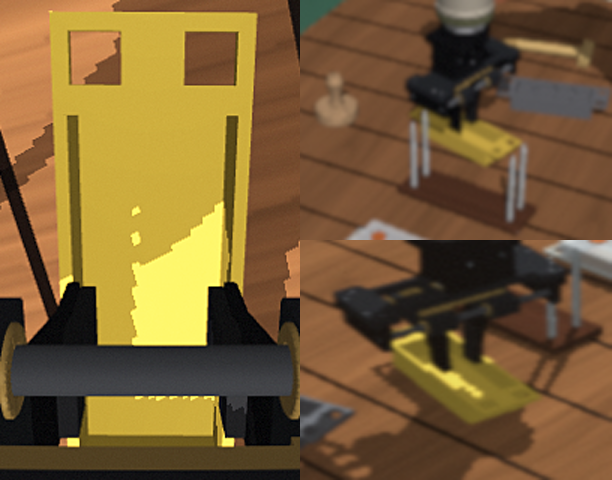

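The fingers have closed to 26 mm and appear above or inside the tray rather than on its walls. I'll check the tip length and the height before opening.

```bash
python3 -c "
from h import *; from bench import r
print(r.tcp_to_tips)
s=r.read_state();R=Ro.from_quat(s['eef_rot']);w=s['width']
for n,o in (('scene',(200,190,3.12)),('side',(230,140,2.4))):
    c=r.camera(n)
    for h in (0,.011,.03):
      P=[s['ee_pos']+R.apply([0,k*(w/2+.004),h]) for k in(1,-1)]
      u=proj(P,c['mtx'],c['k1'],c['R'],c['t']);print(n,h,np.round((u-o[:2])*o[2]).tolist(), 'z',P[0][2])
"
```

```text
0.011
scene 0 [[143.0, 173.0], [169.0, 163.0]] z 0.021439891698085058
scene 0.011 [[143.0, 183.0], [169.0, 173.0]] z 0.010439891701381272
scene 0.03 [[145.0, 200.0], [170.0, 190.0]] z -0.008560108292925264
side 0 [[168.0, 126.0], [157.0, 133.0]] z 0.021439891698085058
side 0.011 [[167.0, 132.0], [157.0, 139.0]] z 0.010439891701381272
side 0.03 [[167.0, 141.0], [157.0, 148.0]] z -0.008560108292925264
```

```bash
python3 -c "
from h import *; from bench import r
c=r.camera('wrist');W=np.linalg.inv(c['hand_eye'])
for w in (.0348,.087):
  for h in (-.03,-.008,0,.011,.03):
    print(w,h,proj([[0.0095,k*w/2,h] for k in(-1,1)],c['mtx'],c['k1'],W[:3,:3],W[:3,3]).round().tolist())
s=r.read_state();print(s['width'],s['joint_positions'].round(3))
"
```

```text
0.0348 -0.03 [[240.0, 267.0], [323.0, 267.0]]
0.0348 -0.008 [[245.0, 248.0], [318.0, 248.0]]
0.0348 0 [[246.0, 242.0], [317.0, 242.0]]
0.0348 0.011 [[248.0, 234.0], [315.0, 234.0]]
0.0348 0.03 [[251.0, 223.0], [312.0, 223.0]]
0.087 -0.03 [[178.0, 267.0], [385.0, 267.0]]
0.087 -0.008 [[190.0, 248.0], [373.0, 248.0]]
0.087 0 [[194.0, 242.0], [369.0, 242.0]]
0.087 0.011 [[199.0, 234.0], [364.0, 234.0]]
0.087 0.03 [[206.0, 223.0], [357.0, 223.0]]
0.0069362761647611395 [-0.017  0.366  0.245  1.865 -0.109  0.924 -1.545]
```

The visible tips sit about 16–19 mm higher than the stated geometry, so the fingers closed just over the 30 mm rim without touching it. I'll open, then lower gently while watching the force.

```bash

python3 -m crank '[{"claw":-1,"dx":-0.06,"dy":0,"dz":0,"ax":0,"ay":0,"az":0},{"claw":-1,"dx":0,"dy":0,"dz":0,"ax":0,"ay":0,"az":0},{"claw":-1,"dx":0,"dy":0,"dz":0,"ax":0,"ay":0,"az":0},{"claw":-1,"dx":0,"dy":0,"dz":0,"ax":0,"ay":0,"az":0},{"claw":-1,"dx":0,"dy":0,"dz":0,"ax":0,"ay":0,"az":0},{"claw":-1,"dx":0,"dy":0,"dz":0,"ax":0,"ay":0,"az":0},{"claw":-1,"dx":0,"dy":0,"dz":0,"ax":0,"ay":0,"az":0},{"claw":-1,"dx":0,"dy":0,"dz":0,"ax":0,"ay":0,"az":0}]' | tail -2
python3 -m crank '[{"claw":-1,"dx":0,"dy":0,"dz":0,"ax":0,"ay":0,"az":0},{"claw":-1,"dx":0,"dy":0,"dz":0,"ax":0,"ay":0,"az":0},{"claw":-1,"dx":0,"dy":0,"dz":0,"ax":0,"ay":0,"az":0},{"claw":-1,"dx":0,"dy":0,"dz":0,"ax":0,"ay":0,"az":0},{"claw":-1,"dx":0,"dy":0,"dz":0.2,"ax":0,"ay":0,"az":0},{"claw":-1,"dx":0,"dy":0,"dz":0,"ax":0,"ay":0,"az":0}]'
python3 go.py 530 -149.5 18 -14.4
```

```text
width: 0.0522
grip_force: 0.0
time: 5.72
ee_pos: [0.5295, -0.1492, 0.0145]
eef_rot: [0.992, -0.126, -0.0, -0.0]
ft_force: [-0.8, 0.2, -0.6]
width: 0.0856
grip_force: 0.0
t 5.72 pos [ 529.5 -149.2   14.5] F [-0.8  0.2 -0.6] w 85.6 g 0.0
turn units [ 0.    0.01 -0.01] shift after turn [ 0.02  0.   -0.12] shift now [ 0.02  0.   -0.12]
```

```bash
for i in 1; do
python3 -m crank '[{"claw":-1,"dx":0,"dy":0,"dz":0.1,"ax":0,"ay":0,"az":0},{"claw":-1,"dx":0,"dy":0,"dz":0,"ax":0,"ay":0,"az":0}]'|grep -E "pos|ft"
python3 -m crank '[{"claw":-1,"dx":0,"dy":0,"dz":0.1,"ax":0,"ay":0,"az":0},{"claw":-1,"dx":0,"dy":0,"dz":0,"ax":0,"ay":0,"az":0}]'|grep -E "pos|ft"; done; python3 look.py w5
python3 - <<'E'
import cv2,numpy as np; from bench import r
f=cv2.INTER_CUBIC
b=r.camera('side')['color'][150:220,250:340,::-1]; c=r.camera('scene')['color'][195:285,210:300,::-1]
cv2.imwrite('pics/m5.png',cv2.hconcat([cv2.resize(b,(450,350),interpolation=f),cv2.resize(c,(350,350),interpolation=f)]))
E
```

```text
ee_pos: [0.5297, -0.1493, 0.0118]
ft_force: [-0.3, 0.3, -0.3]
ee_pos: [0.5298, -0.1494, 0.0089]
ft_force: [-0.4, 0.1, -1.2]
```

View pics/m5.png

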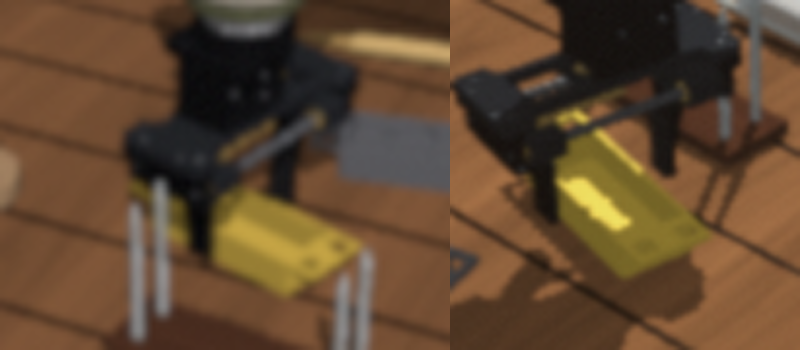

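The fingers now straddle the tray. TCP is at 8.9 mm with no table contact, so the real tips lie higher than stated. I'll go a little lower, then grip.

```bash

python3 -m crank '[{"claw":-1,"dx":0,"dy":0,"dz":0.1,"ax":0,"ay":0,"az":0},{"claw":-1,"dx":0,"dy":0,"dz":0.07,"ax":0,"ay":0,"az":0},{"claw":1,"dx":0,"dy":0,"dz":0,"ax":0,"ay":0,"az":0},{"claw":1,"dx":0,"dy":0,"dz":0,"ax":0,"ay":0,"az":0},{"claw":1,"dx":0,"dy":0,"dz":0,"ax":0,"ay":0,"az":0},{"claw":1,"dx":0,"dy":0,"dz":0,"ax":0,"ay":0,"az":0},{"claw":1,"dx":0,"dy":0,"dz":0,"ax":0,"ay":0,"az":0},{"claw":1,"dx":0,"dy":0,"dz":0,"ax":0,"ay":0,"az":0}]' 20
python3 -m crank '[{"claw":1,"dx":0,"dy":0,"dz":0,"ax":0,"ay":0,"az":0},{"claw":1,"dx":0,"dy":0,"dz":0,"ax":0,"ay":0,"az":0},{"claw":1,"dx":0,"dy":0,"dz":0,"ax":0,"ay":0,"az":0}]' |tail -2
python3 go.py 460.3 -10 180 -4.4
```

```text
time: 6.87
ee_pos: [0.5301, -0.1494, 0.0044]
eef_rot: [0.992, -0.126, 0.0, -0.0]
ft_force: [-0.1, -0.1, 1.3]
width: 0.0578
grip_force: 20.0
width: 0.058
grip_force: 20.0
t 7.12 pos [ 530.1 -149.4    4.4] F [ 0.8 -0.1  0.4] w 58.0 g 20.0
turn units [-0.   -0.   -1.68] shift after turn [-2.68 -4.46 -5.85] shift now [-3.41 -3.92 -5.85]
```

```bash

python3 -m crank '[{"claw":1,"dx":0,"dy":0,"dz":-0.5,"ax":0,"ay":0,"az":0},{"claw":1,"dx":0,"dy":0,"dz":-0.9,"ax":0,"ay":0,"az":0},{"claw":1,"dx":0,"dy":0,"dz":-0.9,"ax":0,"ay":0,"az":0},{"claw":1,"dx":0,"dy":0,"dz":-0.9,"ax":0,"ay":0,"az":0},{"claw":1,"dx":0,"dy":0,"dz":-0.9,"ax":0,"ay":0,"az":0},{"claw":1,"dx":0,"dy":0,"dz":-0.9,"ax":0,"ay":0,"az":0},{"claw":1,"dx":0,"dy":0,"dz":-0.85,"ax":0,"ay":0,"az":-0.84},{"claw":1,"dx":0,"dy":0,"dz":0,"ax":0,"ay":0,"az":-0.84}]' |tail -2
python3 -m crank '[{"claw":1,"dx":-0.54,"dy":-0.8,"dz":0,"ax":0,"ay":0,"az":0},{"claw":1,"dx":-0.54,"dy":-0.9,"dz":0,"ax":0,"ay":0,"az":0},{"claw":1,"dx":-0.54,"dy":-0.9,"dz":0,"ax":0,"ay":0,"az":0},{"claw":1,"dx":-0.54,"dy":-0.9,"dz":0,"ax":0,"ay":0,"az":0},{"claw":1,"dx":-0.54,"dy":-0.9,"dz":0,"ax":0,"ay":0,"az":0},{"claw":1,"dx":0,"dy":0,"dz":0,"ax":0,"ay":0,"az":0},{"claw":1,"dx":0,"dy":0,"dz":0,"ax":0,"ay":0,"az":0}]'
python3 go.py 460.3 -10 180 -4.4; python3 look.py w6
```

```text
width: 0.0581
grip_force: 20.0
time: 8.37
ee_pos: [0.4588, -0.0102, 0.1799]
eef_rot: [0.999, -0.037, 0.0, -0.0]
ft_force: [1.4, -0.9, -0.4]
width: 0.0574
grip_force: 20.0
t 8.37 pos [458.8 -10.2 179.9] F [ 1.4 -0.9 -0.4] w 57.4 g 20.0
turn units [-0.   -0.    0.03] shift after turn [ 0.05 -0.01 -0.  ] shift now [ 0.05 -0.01 -0.  ]
```

View pics/w6.png

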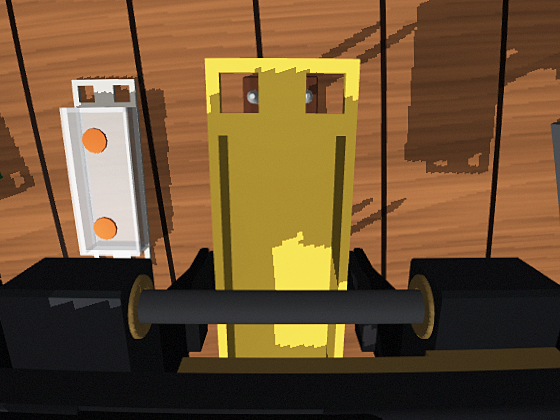

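Over the stand, both front post tops show through the front holes at (252,97) and (308,97). The hole centres are about (239,92) and (339,92). The lid's far holes are at (86,94) and (122,93).

```bash
cat > bp.py <<'E'
import pickle; from h import *
def bp(n,pix,z):
    m,k,R,t=pickle.load(open(f'pics/{n}.pkl','rb'));u=cv2.undistortPoints(np.array(pix,float)[:,None],m,np.array([k,0,0,0,0]))[:,0]
    d=np.c_[u,np.ones(len(u))]@R;o=-R.T@t
    W=o+d*((z-o[2])/d[:,2])[:,None]
    return W
if __name__=='__main__':
    for z in (.124,.105): W=bp('w6',[(252,97),(308,97)],z);print('posts',z,(W*1000).round(1).tolist(),np.linalg.norm(W[0]-W[1]))
    for z in (.206,.19):W=bp('w6',[(239,92),(339,92)],z);print('holes',z,(W*1000).round(1).tolist(),np.linalg.norm(W[0]-W[1]))
    W=bp('w6',[(86,94),(122,93)],.005);print('lid',(W*1000).round(1).tolist(),np.linalg.norm(W[0]-W[1]))
    W=bp('w6',[(61,109),(138,107),(148,247),(79,254)],.03);print('lidtop',(W*1000).round(1).tolist())
E
python3 bp.py
```

```text
posts 0.124 [[539.6, 1.4, 124.0], [537.1, -31.7, 124.0]] 0.03315747782113555
posts 0.105 [[540.1, 2.7, 105.0], [537.5, -33.1, 105.0]] 0.035914799126516
holes 0.206 [[539.4, 0.2, 206.0], [536.6, -37.6, 206.0]] 0.037871084659114755
holes 0.19 [[540.1, 1.8, 190.0], [537.0, -40.1, 190.0]] 0.04200774764788239
lid [[558.4, 161.0, 5.0], [556.2, 127.4, 5.0]] 0.03366890774319121
lidtop [[546.4, 172.9, 30.0], [542.0, 105.4, 30.0], [416.0, 118.1, 30.0], [413.4, 186.1, 30.0]]
```

Posts and holes agree to within about 1 mm, and the stand comes out at (458.6, −9.2), yaw −4.3°. I'll shift 1 mm in y and descend, watching the forces.

```bash

python3 -m crank '[{"claw":1,"dx":0,"dy":-0.03,"dz":0.5,"ax":0,"ay":0,"az":0.02},{"claw":1,"dx":0,"dy":0,"dz":0.5,"ax":0,"ay":0,"az":0},{"claw":1,"dx":0,"dy":0,"dz":0.5,"ax":0,"ay":0,"az":0},{"claw":1,"dx":0,"dy":0,"dz":0.5,"ax":0,"ay":0,"az":0},{"claw":1,"dx":0,"dy":0,"dz":0,"ax":0,"ay":0,"az":0}]'
python3 go.py 458.6 -9.2 20 -4.3
python3 -m crank '[{"claw":1,"dx":0,"dy":0,"dz":0.5,"ax":0,"ay":0,"az":0},{"claw":1,"dx":0,"dy":0,"dz":0.5,"ax":0,"ay":0,"az":0},{"claw":1,"dx":0,"dy":0,"dz":0,"ax":0,"ay":0,"az":0}]'
python3 go.py 458.6 -9.2 20 -4.3
```

```text
time: 8.83
ee_pos: [0.4579, -0.0121, 0.1172]
eef_rot: [0.999, -0.04, -0.002, 0.001]
ft_force: [-0.4, -0.3, -1.7]
width: 0.058
grip_force: 20.0
t 8.83 pos [457.9 -12.1 117.2] F [-0.4 -0.3 -1.7] w 58.0 g 20.0
turn units [ 0.01  0.04 -0.05] shift after turn [ 0.01 -0.1   3.24] shift now [ 0.03 -0.1   3.24]
time: 9.08
ee_pos: [0.4583, -0.0117, 0.0882]
eef_rot: [0.999, -0.04, -0.002, 0.0]
ft_force: [-1.1, 1.3, -1.2]
width: 0.0579
grip_force: 20.0
t 9.08 pos [458.3 -11.7  88.2] F [-1.1  1.3 -1.2] w 57.9 g 20.0
turn units [ 0.01  0.03 -0.05] shift after turn [ 0.   -0.08  2.27] shift now [ 0.01 -0.09  2.27]
```

```bash

python3 -m crank '[{"claw":1,"dx":0,"dy":-0.08,"dz":0.3,"ax":0,"ay":0.03,"az":-0.05},{"claw":1,"dx":0,"dy":0,"dz":0.4,"ax":0,"ay":0,"az":0},{"claw":1,"dx":0,"dy":0,"dz":0.4,"ax":0,"ay":0,"az":0},{"claw":1,"dx":0,"dy":0,"dz":0.4,"ax":0,"ay":0,"az":0},{"claw":1,"dx":0,"dy":0,"dz":0.3,"ax":0,"ay":0,"az":0},{"claw":1,"dx":0,"dy":0,"dz":0,"ax":0,"ay":0,"az":0}]'
python3 go.py 458.6 -9.2 16.4 -4.3
```

```text
time: 9.58
ee_pos: [0.4591, -0.0085, 0.0348]
eef_rot: [0.999, -0.037, 0.001, 0.0]
ft_force: [-1.2, -0.8, -1.8]
width: 0.058
grip_force: 20.0
t 9.58 pos [459.1  -8.5  34.8] F [-1.2 -0.8 -1.8] w 58.0 g 20.0
turn units [ 0.   -0.01  0.02] shift after turn [-0.02  0.02  0.61] shift now [-0.02  0.02  0.61]
```

```bash

python3 -m crank '[{"claw":1,"dx":-0.02,"dy":0.02,"dz":0.3,"ax":0,"ay":0,"az":0},{"claw":1,"dx":0,"dy":0,"dz":0.2,"ax":0,"ay":0,"az":0},{"claw":1,"dx":0,"dy":0,"dz":0,"ax":0,"ay":0,"az":0}]'|grep -E "pos|ft"
python3 -m crank '[{"claw":1,"dx":0,"dy":0,"dz":0.08,"ax":0,"ay":0,"az":0},{"claw":1,"dx":0,"dy":0,"dz":0,"ax":0,"ay":0,"az":0}]'|grep -E "pos|ft"
python3 -m crank '[{"claw":1,"dx":0,"dy":0,"dz":0.05,"ax":0,"ay":0,"az":0},{"claw":1,"dx":0,"dy":0,"dz":0,"ax":0,"ay":0,"az":0}]'|grep -E "pos|ft"
```

```text
ee_pos: [0.4586, -0.009, 0.02]
ft_force: [-0.4, -0.8, -2.2]
ee_pos: [0.4592, -0.0089, 0.0184]
ft_force: [-0.7, -0.3, -1.2]
ee_pos: [0.4593, -0.0089, 0.017]
ft_force: [-0.1, -0.1, -1.6]
```

```bash

python3 -m crank '[{"claw":1,"dx":0,"dy":0,"dz":0.04,"ax":0,"ay":0,"az":0},{"claw":1,"dx":0,"dy":0,"dz":0,"ax":0,"ay":0,"az":0}]'|grep -E "pos|ft"
python3 -m crank '[{"claw":1,"dx":0,"dy":0,"dz":0.04,"ax":0,"ay":0,"az":0},{"claw":1,"dx":0,"dy":0,"dz":0,"ax":0,"ay":0,"az":0}]'|grep -E "pos|ft"
```

```text
ee_pos: [0.4595, -0.0089, 0.0164]
ft_force: [-3.4, -0.4, 6.6]
ee_pos: [0.4597, -0.0089, 0.016]
ft_force: [-7.2, 0.7, 19.8]
```

Contact came at z = 16.4, exactly as predicted, so the tray is seated. I release it and rise.

```bash

python3 -m crank '[{"claw":-1,"dx":0,"dy":0,"dz":-0.04,"ax":0,"ay":0,"az":0},{"claw":-1,"dx":0,"dy":0,"dz":0,"ax":0,"ay":0,"az":0},{"claw":-1,"dx":0,"dy":0,"dz":0,"ax":0,"ay":0,"az":0},{"claw":-1,"dx":0,"dy":0,"dz":0,"ax":0,"ay":0,"az":0},{"claw":-1,"dx":0,"dy":0,"dz":0,"ax":0,"ay":0,"az":0},{"claw":-1,"dx":0,"dy":0,"dz":0,"ax":0,"ay":0,"az":0}]'|tail -3
python3 -m crank '[{"claw":-1,"dx":0,"dy":0,"dz":-0.3,"ax":0,"ay":0,"az":0},{"claw":-1,"dx":0,"dy":0,"dz":-0.8,"ax":0,"ay":0,"az":0},{"claw":-1,"dx":0,"dy":0,"dz":-0.9,"ax":0,"ay":0,"az":0},{"claw":-1,"dx":0,"dy":0,"dz":-0.9,"ax":0,"ay":0,"az":0},{"claw":-1,"dx":0,"dy":0,"dz":-0.9,"ax":0,"ay":0,"az":0},{"claw":-1,"dx":0,"dy":0,"dz":-0.9,"ax":0,"ay":0,"az":0},{"claw":-1,"dx":0,"dy":0,"dz":-0.8,"ax":0,"ay":0,"az":0},{"claw":-1,"dx":0,"dy":0,"dz":0,"ax":0,"ay":0,"az":0}]'|tail -3
python3 look.py w7; python3 go.py 442.9 -313.1 180 12.6
```

```text
ft_force: [-0.9, -0.5, -0.9]
width: 0.0848
grip_force: 0.0
ft_force: [0.3, 1.0, 0.7]
width: 0.0869
grip_force: 0.0
t 11.72 pos [460.1  -8.8 183.8] F [-0.2  0.7 -0.5] w 87.4 g 0.0
turn units [ 0.   -0.08 -2.8 ] shift after turn [-2.77  9.77  0.13] shift now [ 0.17 10.16  0.12]
```

```bash

python3 -m crank '[{"claw":-1,"dx":0,"dy":0,"dz":0,"ax":0,"ay":0,"az":-0.95},{"claw":-1,"dx":0,"dy":0,"dz":0,"ax":0,"ay":0,"az":-0.95},{"claw":-1,"dx":0,"dy":0,"dz":0,"ax":0,"ay":0,"az":-0.9},{"claw":-1,"dx":-0.25,"dy":0.89,"dz":0,"ax":0,"ay":0,"az":0},{"claw":-1,"dx":-0.25,"dy":0.89,"dz":0,"ax":0,"ay":0,"az":0},{"claw":-1,"dx":-0.25,"dy":0.89,"dz":0,"ax":0,"ay":0,"az":0},{"claw":-1,"dx":-0.25,"dy":0.89,"dz":0,"ax":0,"ay":0,"az":0},{"claw":-1,"dx":-0.25,"dy":0.89,"dz":0,"ax":0,"ay":0,"az":0}]'|tail -3
python3 -m crank '[{"claw":-1,"dx":-0.25,"dy":0.89,"dz":0,"ax":0,"ay":0,"az":0},{"claw":-1,"dx":-0.25,"dy":0.89,"dz":0,"ax":0,"ay":0,"az":0},{"claw":-1,"dx":-0.25,"dy":0.89,"dz":0,"ax":0,"ay":0,"az":0},{"claw":-1,"dx":-0.25,"dy":0.89,"dz":0,"ax":0,"ay":0,"az":0},{"claw":-1,"dx":-0.25,"dy":0.89,"dz":0,"ax":0,"ay":0,"az":0},{"claw":-1,"dx":-0.25,"dy":0.89,"dz":0,"ax":0,"ay":0,"az":0},{"claw":-1,"dx":0,"dy":0,"dz":0,"ax":0,"ay":0,"az":0}]'|tail -3
python3 look.py w8; python3 go.py 442.9 -313.1 5 12.6
```

```text
ft_force: [-0.4, -0.6, 0.7]
width: 0.0871
grip_force: 0.0
ft_force: [-0.3, -0.2, -0.4]
width: 0.0869
grip_force: 0.0
t 13.02 pos [ 440.6 -316.1  180. ] F [-0.   0.6  0.3] w 87.1 g 0.0
turn units [ 0.01 -0.01 -0.04] shift after turn [ 0.1  -0.08  5.83] shift now [ 0.09 -0.09  5.83]
```

View pics/w8.png

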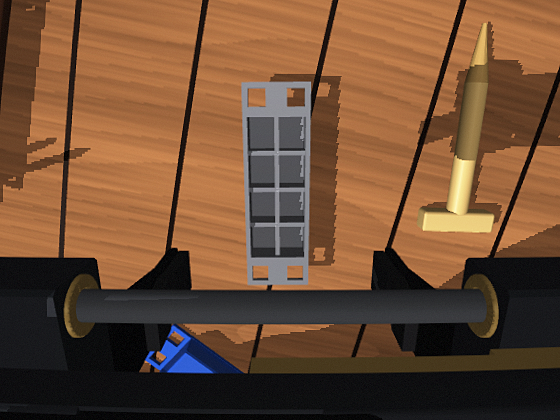

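Grey tray centred, with holes at (257,97), (295,97), (261,272) and (294,272). The dibber is at right, about 125 mm off, and a blue look-alike lies beyond the near end; both are clear of the fingers.

```bash
python3 -c "
from wfit import *
wfit('w8',[(257,97),(295,97),(261,272),(294,272)],.03,(.443,-.313,12))"
python3 -m crank '[{"claw":-1,"dx":0,"dy":-0.08,"dz":0.9,"ax":0,"ay":0,"az":0},{"claw":-1,"dx":0,"dy":0,"dz":0.9,"ax":0,"ay":0,"az":0},{"claw":-1,"dx":0,"dy":0,"dz":0.9,"ax":0,"ay":0,"az":0},{"claw":-1,"dx":0,"dy":0,"dz":0.9,"ax":0,"ay":0,"az":0},{"claw":-1,"dx":0,"dy":0,"dz":0.5,"ax":0,"ay":0,"az":0},{"claw":-1,"dx":0,"dy":0,"dz":0,"ax":0,"ay":0,"az":0}]' >/dev/null
python3 go.py 442.9 -313.1 5 12.6
```

```text
[ 441.4 -314.7] yaw 12.55 res [-0.7 -0.2  0.7 -0.4 -0.9  0.5  0.8  0.3]
t 13.52 pos [ 440.  -308.6   54.1] F [ 0.1  0.2 -0.4] w 87.2 g 0.0
turn units [-0.03  0.02  0.01] shift after turn [0.06 0.17 1.64] shift now [0.07 0.17 1.64]
```

```bash

python3 -m crank '[{"claw":-1,"dx":0,"dy":0.05,"dz":0,"ax":0,"ay":0,"az":0},{"claw":-1,"dx":0,"dy":0,"dz":0,"ax":0,"ay":0,"az":0}]' >/dev/null
python3 go.py 441.4 -314.5 4.4 12.55
```

```text
t 13.68 pos [ 443.1 -312.8   58.8] F [-0.6 -0.5  0.4] w 87.0 g 0.0
turn units [ 0.02 -0.04  0.01] shift after turn [-0.07  0.04  1.81] shift now [-0.07  0.04  1.81]
```

```bash

python3 -m crank '[{"claw":-1,"dx":-0.07,"dy":0.04,"dz":0.4,"ax":0,"ay":0,"az":0},{"claw":-1,"dx":0,"dy":0,"dz":0.4,"ax":0,"ay":0,"az":0},{"claw":-1,"dx":0,"dy":0,"dz":0.4,"ax":0,"ay":0,"az":0},{"claw":-1,"dx":0,"dy":0,"dz":0.3,"ax":0,"ay":0,"az":0},{"claw":-1,"dx":0,"dy":0,"dz":0.2,"ax":0,"ay":0,"az":0},{"claw":-1,"dx":0,"dy":0,"dz":0,"ax":0,"ay":0,"az":0}]' >/dev/null
python3 go.py 441.4 -314.5 4.4 12.55
```

```text
t 14.18 pos [ 439.8 -313.7    5. ] F [-1.1 -0.3 -0.6] w 87.2 g 0.0
turn units [-0.01 -0.01  0.01] shift after turn [0.05 0.04 0.02] shift now [0.05 0.04 0.02]
```

```bash

python3 -m crank '[{"claw":-1,"dx":0.03,"dy":0.02,"dz":0,"ax":0,"ay":0,"az":0},{"claw":1,"dx":0,"dy":0,"dz":0,"ax":0,"ay":0,"az":0},{"claw":1,"dx":0,"dy":0,"dz":0,"ax":0,"ay":0,"az":0},{"claw":1,"dx":0,"dy":0,"dz":0,"ax":0,"ay":0,"az":0},{"claw":1,"dx":0,"dy":0,"dz":0,"ax":0,"ay":0,"az":0},{"claw":1,"dx":0,"dy":0,"dz":0,"ax":0,"ay":0,"az":0},{"claw":1,"dx":0,"dy":0,"dz":0,"ax":0,"ay":0,"az":0},{"claw":1,"dx":0,"dy":0,"dz":0,"ax":0,"ay":0,"az":0}]' 20
python3 -m crank '[{"claw":1,"dx":0,"dy":0,"dz":0,"ax":0,"ay":0,"az":0},{"claw":1,"dx":0,"dy":0,"dz":0,"ax":0,"ay":0,"az":0}]' |tail -2
python3 go.py 458.9 -9 190 -4.3
```

```text
time: 14.85
ee_pos: [0.4418, -0.3147, 0.0069]
eef_rot: [0.994, 0.11, 0.002, 0.0]
ft_force: [-0.2, -0.5, 1.8]
width: 0.0577
grip_force: 20.0
width: 0.0577
grip_force: 20.0
t 15.02 pos [ 441.9 -314.7    7. ] F [0.3 0.7 3. ] w 57.7 g 20.0
turn units [ 0.01 -0.03  2.82] shift after turn [ -0.2  -10.21  -6.1 ] shift now [ 2.8  -9.82 -6.1 ]
```

```bash

python3 -m crank '[{"claw":1,"dx":0,"dy":0,"dz":-0.5,"ax":0,"ay":0,"az":0},{"claw":1,"dx":0,"dy":0,"dz":-0.9,"ax":0,"ay":0,"az":0},{"claw":1,"dx":0,"dy":0,"dz":-0.95,"ax":0,"ay":0,"az":0},{"claw":1,"dx":0,"dy":0,"dz":-0.95,"ax":0,"ay":0,"az":0},{"claw":1,"dx":0,"dy":0,"dz":-0.95,"ax":0,"ay":0,"az":0},{"claw":1,"dx":0,"dy":0,"dz":-0.95,"ax":0,"ay":0,"az":0},{"claw":1,"dx":0,"dy":0,"dz":-0.9,"ax":0,"ay":0,"az":0.94},{"claw":1,"dx":0,"dy":0,"dz":0,"ax":0,"ay":0,"az":0.94}]' |tail -2
python3 -m crank '[{"claw":1,"dx":0,"dy":0,"dz":0,"ax":0,"ay":0,"az":0.94},{"claw":1,"dx":0,"dy":-0.9,"dz":0,"ax":0,"ay":0,"az":0},{"claw":1,"dx":0,"dy":-0.9,"dz":0,"ax":0,"ay":0,"az":0},{"claw":1,"dx":0,"dy":-0.9,"dz":0,"ax":0,"ay":0,"az":0},{"claw":1,"dx":0,"dy":-0.9,"dz":0,"ax":0,"ay":0,"az":0},{"claw":1,"dx":0,"dy":-0.9,"dz":0,"ax":0,"ay":0,"az":0},{"claw":1,"dx":0,"dy":-0.9,"dz":0,"ax":0,"ay":0,"az":0},{"claw":1,"dx":0,"dy":-0.9,"dz":0,"ax":0,"ay":0,"az":0}]' |tail -2
python3 -m crank '[{"claw":1,"dx":-0.1,"dy":-0.9,"dz":0,"ax":0,"ay":0,"az":0},{"claw":1,"dx":-0.1,"dy":-0.9,"dz":0,"ax":0,"ay":0,"az":0},{"claw":1,"dx":0,"dy":-0.9,"dz":0,"ax":0,"ay":0,"az":0},{"claw":1,"dx":0,"dy":-0.9,"dz":0,"ax":0,"ay":0,"az":0},{"claw":1,"dx":0,"dy":0,"dz":0,"ax":0,"ay":0,"az":0},{"claw":1,"dx":0,"dy":0,"dz":0,"ax":0,"ay":0,"az":0},{"claw":1,"dx":0,"dy":0,"dz":0,"ax":0,"ay":0,"az":0}]' |tail -2
python3 go.py 458.9 -9 190 -4.3
```

```text
width: 0.0578
grip_force: 20.0
width: 0.0577
grip_force: 20.0
width: 0.058
grip_force: 20.0
t 16.93 pos [457.3 -18.6 189.5] F [ 0.1 -1.1 -1.4] w 58.0 g 20.0
turn units [ 0.   -0.03 -0.01] shift after turn [ 0.03 -0.32 -0.02] shift now [ 0.03 -0.32 -0.02]
```

```bash

python3 -m crank '[{"claw":1,"dx":0.04,"dy":-0.32,"dz":0.4,"ax":0,"ay":0,"az":0},{"claw":1,"dx":0,"dy":0,"dz":0.5,"ax":0,"ay":0,"az":0},{"claw":1,"dx":0,"dy":0,"dz":0.4,"ax":0,"ay":0,"az":0},{"claw":1,"dx":0,"dy":0,"dz":0,"ax":0,"ay":0,"az":0},{"claw":1,"dx":0,"dy":0,"dz":0,"ax":0,"ay":0,"az":0},{"claw":1,"dx":0,"dy":0,"dz":0,"ax":0,"ay":0,"az":0}]' |tail -2
python3 go.py 459.3 -9.1 49 -4.3
```

```text
width: 0.0574
grip_force: 20.0
t 17.43 pos [460.   -9.3 151.5] F [ 1.   0.  -1.9] w 57.4 g 20.0
turn units [-0.   -0.04 -0.02] shift after turn [-0.02 -0.    3.42] shift now [-0.04 -0.    3.42]
```

```bash

python3 -m crank '[{"claw":1,"dx":-0.02,"dy":0,"dz":0.3,"ax":0,"ay":0,"az":0},{"claw":1,"dx":0,"dy":0,"dz":0.3,"ax":0,"ay":0,"az":0},{"claw":1,"dx":0,"dy":0,"dz":0.3,"ax":0,"ay":0,"az":0},{"claw":1,"dx":0,"dy":0,"dz":0.3,"ax":0,"ay":0,"az":0},{"claw":1,"dx":0,"dy":0,"dz":0,"ax":0,"ay":0,"az":0}]' |grep -E "pos|ft"
python3 go.py 459.3 -9.1 49 -4.3
python3 -m crank '[{"claw":1,"dx":0,"dy":0,"dz":0.3,"ax":0,"ay":0,"az":0},{"claw":1,"dx":0,"dy":0,"dz":0.3,"ax":0,"ay":0,"az":0},{"claw":1,"dx":0,"dy":0,"dz":0.3,"ax":0,"ay":0,"az":0},{"claw":1,"dx":0,"dy":0,"dz":0.3,"ax":0,"ay":0,"az":0},{"claw":1,"dx":0,"dy":0,"dz":0.3,"ax":0,"ay":0,"az":0},{"claw":1,"dx":0,"dy":0,"dz":0,"ax":0,"ay":0,"az":0},{"claw":1,"dx":0,"dy":0,"dz":0,"ax":0,"ay":0,"az":0}]' |grep -E "pos|ft"
python3 go.py 459.3 -9.1 49 -4.3
```

```text
ee_pos: [0.4578, -0.0086, 0.1125]
ft_force: [1.2, 0.3, -2.0]
t 17.85 pos [457.8  -8.6 112.5] F [ 1.2  0.3 -2. ] w 58.1 g 20.0
turn units [ 0.01  0.   -0.  ] shift after turn [0.05 0.01 2.12] shift now [0.05 0.01 2.12]
ee_pos: [0.4589, -0.0086, 0.0692]
ft_force: [-0.5, -1.2, -1.2]
t 18.43 pos [458.9  -8.6  69.2] F [-0.5 -1.2 -1.2] w 57.9 g 20.0
turn units [ 0.   -0.02 -0.  ] shift after turn [0.01 0.02 0.67] shift now [0.01 0.02 0.67]
```

```bash

python3 -m crank '[{"claw":1,"dx":0.01,"dy":0.02,"dz":0.3,"ax":0,"ay":0,"az":0},{"claw":1,"dx":0,"dy":0,"dz":0.25,"ax":0,"ay":0,"az":0},{"claw":1,"dx":0,"dy":0,"dz":0,"ax":0,"ay":0,"az":0},{"claw":1,"dx":0,"dy":0,"dz":0,"ax":0,"ay":0,"az":0}]'|grep -E "pos|ft"
python3 -m crank '[{"claw":1,"dx":0,"dy":0,"dz":0.06,"ax":0,"ay":0,"az":0},{"claw":1,"dx":0,"dy":0,"dz":0,"ax":0,"ay":0,"az":0}]'|grep -E "pos|ft"
python3 -m crank '[{"claw":1,"dx":0,"dy":0,"dz":0.05,"ax":0,"ay":0,"az":0},{"claw":1,"dx":0,"dy":0,"dz":0,"ax":0,"ay":0,"az":0}]'|grep -E "pos|ft"
python3 -m crank '[{"claw":1,"dx":0,"dy":0,"dz":0.03,"ax":0,"ay":0,"az":0},{"claw":1,"dx":0,"dy":0,"dz":0,"ax":0,"ay":0,"az":0}]'|grep -E "pos|ft"
```

```text
ee_pos: [0.4592, -0.0092, 0.0528]
ft_force: [-0.3, -0.4, -1.3]
ee_pos: [0.4597, -0.0091, 0.0515]
ft_force: [-0.1, 0.3, -1.2]
ee_pos: [0.4596, -0.0091, 0.0499]
ft_force: [-0.6, -0.2, -1.9]
ee_pos: [0.4596, -0.0091, 0.049]
ft_force: [0.0, -0.1, -2.2]
```

```bash

python3 -m crank '[{"claw":1,"dx":0,"dy":0,"dz":0.03,"ax":0,"ay":0,"az":0},{"claw":1,"dx":0,"dy":0,"dz":0,"ax":0,"ay":0,"az":0}]'|grep -E "pos|ft"
python3 -m crank '[{"claw":1,"dx":0,"dy":0,"dz":0.03,"ax":0,"ay":0,"az":0},{"claw":1,"dx":0,"dy":0,"dz":0,"ax":0,"ay":0,"az":0}]'|grep -E "pos|ft"
```

```text
ee_pos: [0.4596, -0.0091, 0.0489]
ft_force: [-4.3, -0.0, 9.9]
ee_pos: [0.4598, -0.0091, 0.0487]
ft_force: [-9.7, -0.4, 21.0]
```

Seated at 49, as predicted. I release, rise, and move toward green.

```bash

python3 -m crank '[{"claw":-1,"dx":0,"dy":0,"dz":-0.04,"ax":0,"ay":0,"az":0},{"claw":-1,"dx":0,"dy":0,"dz":0,"ax":0,"ay":0,"az":0},{"claw":-1,"dx":0,"dy":0,"dz":0,"ax":0,"ay":0,"az":0},{"claw":-1,"dx":0,"dy":0,"dz":0,"ax":0,"ay":0,"az":0},{"claw":-1,"dx":0,"dy":0,"dz":0,"ax":0,"ay":0,"az":0},{"claw":-1,"dx":0,"dy":0,"dz":0,"ax":0,"ay":0,"az":0}]'|tail -3
python3 -m crank '[{"claw":-1,"dx":0,"dy":0,"dz":-0.3,"ax":0,"ay":0,"az":0},{"claw":-1,"dx":0,"dy":0,"dz":-0.8,"ax":0,"ay":0,"az":0},{"claw":-1,"dx":0,"dy":0,"dz":-0.9,"ax":0,"ay":0,"az":0},{"claw":-1,"dx":0,"dy":0,"dz":-0.9,"ax":0,"ay":0,"az":0},{"claw":-1,"dx":0,"dy":0,"dz":-0.9,"ax":0,"ay":0,"az":0},{"claw":-1,"dx":0,"dy":0,"dz":-0.7,"ax":0,"ay":0,"az":0},{"claw":-1,"dx":0,"dy":0,"dz":0,"ax":0,"ay":0,"az":0}]'|tail -3
python3 go.py 547.3 311.2 180 15.1
```

```text
ft_force: [0.4, 0.5, -0.7]
width: 0.085
grip_force: 0.0
ft_force: [0.8, -0.9, 0.8]
width: 0.0872
grip_force: 0.0
t 20.68 pos [461.4  -9.  188.5] F [ 0.8 -0.9  0.8] w 87.2 g 0.0
turn units [ 0.   -0.1  -3.24] shift after turn [ 5.55 -9.56  0.28] shift now [  2.05 -10.86   0.32]
```

```bash

python3 -m crank '[{"claw":-1,"dx":0,"dy":0,"dz":0.07,"ax":0,"ay":0,"az":-0.81},{"claw":-1,"dx":0,"dy":0,"dz":0.07,"ax":0,"ay":0,"az":-0.81},{"claw":-1,"dx":0,"dy":0,"dz":0.07,"ax":0,"ay":0,"az":-0.81},{"claw":-1,"dx":0,"dy":0,"dz":0.07,"ax":0,"ay":0,"az":-0.81},{"claw":-1,"dx":0.5,"dy":-0.87,"dz":0,"ax":0,"ay":0,"az":0},{"claw":-1,"dx":0.5,"dy":-0.87,"dz":0,"ax":0,"ay":0,"az":0},{"claw":-1,"dx":0.5,"dy":-0.87,"dz":0,"ax":0,"ay":0,"az":0},{"claw":-1,"dx":0.5,"dy":-0.87,"dz":0,"ax":0,"ay":0,"az":0}]'|tail -3
python3 -m crank '[{"claw":-1,"dx":0.5,"dy":-0.87,"dz":0,"ax":0,"ay":0,"az":0},{"claw":-1,"dx":0.5,"dy":-0.87,"dz":0,"ax":0,"ay":0,"az":0},{"claw":-1,"dx":0.5,"dy":-0.87,"dz":0,"ax":0,"ay":0,"az":0},{"claw":-1,"dx":0.5,"dy":-0.87,"dz":0,"ax":0,"ay":0,"az":0},{"claw":-1,"dx":0.5,"dy":-0.87,"dz":0,"ax":0,"ay":0,"az":0},{"claw":-1,"dx":0.5,"dy":-0.87,"dz":0,"ax":0,"ay":0,"az":0},{"claw":-1,"dx":0.5,"dy":-0.87,"dz":0,"ax":0,"ay":0,"az":0},{"claw":-1,"dx":0,"dy":0,"dz":0,"ax":0,"ay":0,"az":0}]'|tail -3
python3 -m crank '[{"claw":-1,"dx":0,"dy":0,"dz":0,"ax":0,"ay":0,"az":0},{"claw":-1,"dx":0,"dy":0,"dz":0,"ax":0,"ay":0,"az":0}]'|tail -1
python3 go.py 547.3 311.2 5 15.1; python3 look.py w9
cat > green.py <<'E'
import sys;from wfit import *
n=sys.argv[1];im=cv2.imread(f'pics/{n}.png');h=cv2.cvtColor(im,cv2.COLOR_BGR2HSV)
m=cv2.inRange(h,(45,90,20),(85,255,255))
nc,lab,st,ce=cv2.connectedComponentsWithStats(m);k=1+st[1:,4].argmax();m=(lab==k).astype(np.uint8)*255
print('tray',st[k],ce[k].round())
cs,hi=cv2.findContours(m,cv2.RETR_CCOMP,cv2.CHAIN_APPROX_NONE)
for c,q in zip(cs,hi[0]):
    if q[3]>=0 and cv2.contourArea(c)>60:
        print('hole',np.round(cv2.minAreaRect(c)[0],1),cv2.contourArea(c),cv2.boundingRect(c))
E
python3 green.py w9
```

```text
ft_force: [1.1, -0.3, 0.1]
width: 0.0868
grip_force: 0.0
ft_force: [-0.4, -0.0, 0.1]
width: 0.0872
grip_force: 0.0
grip_force: 0.0
t 22.18 pos [543.6 310.4 174.9] F [ 0.  -0.2 -0. ] w 87.0 g 0.0
turn units [ 0.02 -0.02  0.  ] shift after turn [0.13 0.01 5.66] shift now [ 0.11 -0.01  5.67]
tray [  246    80    71   207 12585] [281. 183.]
hole [297.5 273. ] 220.0 (289, 266, 18, 15)
hole [262.5 273.5] 233.5 (254, 266, 18, 16)
hole [300.5  96. ] 376.5 (291, 86, 20, 21)
hole [261.  96.] 391.0 (251, 86, 21, 21)
```

```bash
python3 -c "
from wfit import *
wfit('w9',[(261,96),(300.5,96),(262.5,273.5),(297.5,273)],.03,(.547,.311,15))"
python3 -m crank '[{"claw":-1,"dx":0.06,"dy":0,"dz":0.8,"ax":0,"ay":0,"az":0},{"claw":-1,"dx":0.06,"dy":0,"dz":0.9,"ax":0,"ay":0,"az":0},{"claw":-1,"dx":0,"dy":0,"dz":0.9,"ax":0,"ay":0,"az":0},{"claw":-1,"dx":0,"dy":0,"dz":0.9,"ax":0,"ay":0,"az":0},{"claw":-1,"dx":0,"dy":0,"dz":0.3,"ax":0,"ay":0,"az":0},{"claw":-1,"dx":0,"dy":0,"dz":0,"ax":0,"ay":0,"az":0},{"claw":-1,"dx":0,"dy":0,"dz":0,"ax":0,"ay":0,"az":0}]' >/dev/null
python3 go.py 547.3 311.2 5 15.1
```

```text
[546.8 311.9] yaw 14.87 res [-0.3 -0.7  0.3 -0.5 -0.1  0.4  0.2  1. ]
t 22.82 pos [547.9 311.5  62.3] F [-0.1 -1.1  1.1] w 86.7 g 0.0
turn units [ 0.01 -0.03 -0.01] shift after turn [-0.02  0.    1.91] shift now [-0.03  0.    1.91]
```

```bash

python3 -m crank '[{"claw":-1,"dx":-0.03,"dy":-0.01,"dz":0.4,"ax":0,"ay":0,"az":0},{"claw":-1,"dx":0,"dy":0,"dz":0.5,"ax":0,"ay":0,"az":0},{"claw":-1,"dx":0,"dy":0,"dz":0.5,"ax":0,"ay":0,"az":0},{"claw":-1,"dx":0,"dy":0,"dz":0.3,"ax":0,"ay":0,"az":0},{"claw":-1,"dx":0,"dy":0,"dz":0.15,"ax":0,"ay":0,"az":0},{"claw":-1,"dx":0,"dy":0,"dz":0,"ax":0,"ay":0,"az":0},{"claw":-1,"dx":0,"dy":0,"dz":0,"ax":0,"ay":0,"az":0}]' >/dev/null
python3 go.py 546.9 311.8 5 14.9
```

```text
t 23.4 pos [547.1 312.3   6.5] F [-0.4  1.5 -0.5] w 86.9 g 0.0
turn units [ 0.01 -0.04  0.04] shift after turn [-0.01  0.01  0.05] shift now [-0.01  0.01  0.05]
```

```bash

python3 -m crank '[{"claw":1,"dx":0,"dy":0,"dz":0,"ax":0,"ay":0,"az":0},{"claw":1,"dx":0,"dy":0,"dz":0,"ax":0,"ay":0,"az":0},{"claw":1,"dx":0,"dy":0,"dz":0,"ax":0,"ay":0,"az":0},{"claw":1,"dx":0,"dy":0,"dz":0,"ax":0,"ay":0,"az":0},{"claw":1,"dx":0,"dy":0,"dz":0,"ax":0,"ay":0,"az":0},{"claw":1,"dx":0,"dy":0,"dz":0,"ax":0,"ay":0,"az":0},{"claw":1,"dx":0,"dy":0,"dz":0,"ax":0,"ay":0,"az":0},{"claw":1,"dx":0,"dy":0,"dz":0,"ax":0,"ay":0,"az":0}]' 20 | tail -2
python3 -m crank '[{"claw":1,"dx":0,"dy":0,"dz":0,"ax":0,"ay":0,"az":0}]' |tail -2
python3 go.py 459.3 -9.1 190 -4.3
```

```text
width: 0.0575
grip_force: 20.0
width: 0.0575
grip_force: 20.0
t 24.15 pos [546.8 312.    6. ] F [ 0.2 -0.4  2.9] w 57.5 g 20.0
turn units [ 0.   -0.03  3.24] shift after turn [-2.11 10.89 -6.13] shift now [-5.59  9.58 -6.14]
```

```bash

python3 -m crank '[{"claw":1,"dx":0,"dy":0,"dz":-0.5,"ax":0,"ay":0,"az":0},{"claw":1,"dx":0,"dy":0,"dz":-0.9,"ax":0,"ay":0,"az":0},{"claw":1,"dx":0,"dy":0,"dz":-0.95,"ax":0,"ay":0,"az":0},{"claw":1,"dx":0,"dy":0,"dz":-0.95,"ax":0,"ay":0,"az":0},{"claw":1,"dx":0,"dy":0,"dz":-0.95,"ax":0,"ay":0,"az":0},{"claw":1,"dx":0,"dy":0,"dz":-0.95,"ax":0,"ay":0,"az":0},{"claw":1,"dx":0,"dy":0,"dz":-0.95,"ax":0,"ay":0,"az":0.81},{"claw":1,"dx":0,"dy":0,"dz":0,"ax":0,"ay":0,"az":0.81}]' |tail -2
python3 -m crank '[{"claw":1,"dx":0,"dy":0,"dz":0,"ax":0,"ay":0,"az":0.81},{"claw":1,"dx":0,"dy":0,"dz":0,"ax":0,"ay":0,"az":0.81},{"claw":1,"dx":-0.18,"dy":0.9,"dz":0,"ax":0,"ay":0,"az":0},{"claw":1,"dx":-0.18,"dy":0.9,"dz":0,"ax":0,"ay":0,"az":0},{"claw":1,"dx":-0.18,"dy":0.9,"dz":0,"ax":0,"ay":0,"az":0},{"claw":1,"dx":-0.18,"dy":0.9,"dz":0,"ax":0,"ay":0,"az":0},{"claw":1,"dx":-0.18,"dy":0.9,"dz":0,"ax":0,"ay":0,"az":0},{"claw":1,"dx":-0.18,"dy":0.9,"dz":0,"ax":0,"ay":0,"az":0}]' |tail -2
python3 -m crank '[{"claw":1,"dx":-0.18,"dy":0.9,"dz":0,"ax":0,"ay":0,"az":0},{"claw":1,"dx":-0.18,"dy":0.9,"dz":0,"ax":0,"ay":0,"az":0},{"claw":1,"dx":-0.18,"dy":0.9,"dz":0,"ax":0,"ay":0,"az":0},{"claw":1,"dx":-0.18,"dy":0.9,"dz":0,"ax":0,"ay":0,"az":0},{"claw":1,"dx":-0.18,"dy":0.9,"dz":0,"ax":0,"ay":0,"az":0},{"claw":1,"dx":-0.1,"dy":0.9,"dz":0,"ax":0,"ay":0,"az":0},{"claw":1,"dx":0,"dy":0,"dz":0,"ax":0,"ay":0,"az":0},{"claw":1,"dx":0,"dy":0,"dz":0,"ax":0,"ay":0,"az":0}]' |tail -2
python3 -m crank '[{"claw":1,"dx":0,"dy":0,"dz":0,"ax":0,"ay":0,"az":0},{"claw":1,"dx":0,"dy":0,"dz":0,"ax":0,"ay":0,"az":0}]' |tail -2
python3 go.py 459.3 -9.1 155 -4.3
```

```text
width: 0.0579
grip_force: 20.0
width: 0.0578
grip_force: 20.0
width: 0.0579
grip_force: 20.0
width: 0.058
grip_force: 20.0
t 26.32 pos [459.5  -5.2 189.9] F [-0.4  0.  -1.4] w 58.0 g 20.0
turn units [-0.   -0.03  0.01] shift after turn [0.   0.13 1.16] shift now [-0.    0.13  1.16]
```

```bash

python3 -m crank '[{"claw":1,"dx":0,"dy":0.13,"dz":0.4,"ax":0,"ay":0,"az":0},{"claw":1,"dx":0,"dy":0,"dz":0.4,"ax":0,"ay":0,"az":0},{"claw":1,"dx":0,"dy":0,"dz":0.4,"ax":0,"ay":0,"az":0},{"claw":1,"dx":0,"dy":0,"dz":0,"ax":0,"ay":0,"az":0},{"claw":1,"dx":0,"dy":0,"dz":0,"ax":0,"ay":0,"az":0},{"claw":1,"dx":0,"dy":0,"dz":0,"ax":0,"ay":0,"az":0}]' |tail -2
python3 go.py 459 -9.1 78 -4.3; python3 look.py w10; python3 green.py w10
```

```text
width: 0.058
grip_force: 20.0
t 26.82 pos [459.7  -9.6 154.7] F [-0.9 -0.5 -1.2] w 58.0 g 20.0
turn units [-0.   -0.04  0.01] shift after turn [-0.02 -0.02  2.56] shift now [-0.03 -0.02  2.56]
tray [  205    58   154   233 30076] [281. 179.]
hole [323.  93.] 1521.0 (303, 73, 41, 41)
hole [239.   92.5] 1589.5 (219, 72, 41, 42)
```

```bash
cat > posts.py <<'E'
import sys; from bp import *
n=sys.argv[1];im=cv2.imread(f'pics/{n}.png');h=cv2.cvtColor(im,cv2.COLOR_BGR2HSV)
out=[]
for x,y,w,hh in [tuple(map(int,a.split(','))) for a in sys.argv[2:]]:
    s=h[y:y+hh,x:x+w]; m=((s[...,1]<60)&(s[...,2]>110)).astype(np.uint8)
    ys,xs=np.nonzero(m); print('px',len(xs), (x+np.median(xs),y+np.median(ys)),'x',x+xs.min(),x+xs.max(),'y',y+ys.min(),y+ys.max()); out.append((x+np.median(xs),y+np.median(ys)))
W=bp(n,out,.122)*1000;print(W.round(1).tolist(),np.linalg.norm(W[0]-W[1]).round(1))
a=np.radians(-4.3);c=W.mean(0)[:2]-80*np.array([np.cos(a),np.sin(a)]);print('stand centre',c.round(1))
E
python3 posts.py w10 219,72,41,42 303,73,41,41
python3 -c "
from bp import *
W=bp('w10',[(239,92.5),(323,93)],.1787)*1000;print(W.round(1).tolist(),W.mean(0))"
```

```text
px 489 (np.float64(244.0), np.float64(95.0)) x 237 258 y 80 112
px 348 (np.float64(316.0), np.float64(97.0)) x 305 324 y 80 112
[[541.3, 4.3, 122.0], [537.4, -33.8, 122.0]] 38.3
stand centre [459.6  -8.8]
[[540.1, 0.9, 178.7], [537.5, -31.3, 178.7]] [538.81663843 -15.18035413 178.7       ]
```

```bash

python3 -m crank '[{"claw":1,"dx":0,"dy":-0.02,"dz":0.3,"ax":0,"ay":0,"az":0},{"claw":1,"dx":0,"dy":0,"dz":0.3,"ax":0,"ay":0,"az":0},{"claw":1,"dx":0,"dy":0,"dz":0.3,"ax":0,"ay":0,"az":0},{"claw":1,"dx":0,"dy":0,"dz":0.3,"ax":0,"ay":0,"az":0},{"claw":1,"dx":0,"dy":0,"dz":0,"ax":0,"ay":0,"az":0}]' |grep -E "pos|ft"
python3 go.py 459.2 -9.1 78 -4.3
python3 -m crank '[{"claw":1,"dx":0,"dy":0,"dz":0.3,"ax":0,"ay":0,"az":0},{"claw":1,"dx":0,"dy":0,"dz":0.3,"ax":0,"ay":0,"az":0},{"claw":1,"dx":0,"dy":0,"dz":0.3,"ax":0,"ay":0,"az":0},{"claw":1,"dx":0,"dy":0,"dz":0.2,"ax":0,"ay":0,"az":0},{"claw":1,"dx":0,"dy":0,"dz":0,"ax":0,"ay":0,"az":0},{"claw":1,"dx":0,"dy":0,"dz":0,"ax":0,"ay":0,"az":0}]' |grep -E "pos|ft"
python3 go.py 459.2 -9.1 78 -4.3
```

```text
ee_pos: [0.4581, -0.0097, 0.1157]
ft_force: [0.1, -0.7, -1.1]
t 27.28 pos [458.1  -9.7 115.7] F [ 0.1 -0.7 -1.1] w 58.0 g 20.0
turn units [ 0.01  0.   -0.  ] shift after turn [ 0.04 -0.02  1.26] shift now [ 0.04 -0.03  1.26]
ee_pos: [0.4593, -0.0097, 0.0847]
ft_force: [0.2, -0.1, -1.0]
t 27.78 pos [459.3  -9.7  84.7] F [ 0.2 -0.1 -1. ] w 57.8 g 20.0
turn units [ 0.   -0.02 -0.  ] shift after turn [-0.01 -0.02  0.22] shift now [-0.01 -0.02  0.22]
```

```bash

python3 -m crank '[{"claw":1,"dx":0,"dy":-0.02,"dz":0.1,"ax":0,"ay":0,"az":0},{"claw":1,"dx":0,"dy":0,"dz":0.05,"ax":0,"ay":0,"az":0},{"claw":1,"dx":0,"dy":0,"dz":0,"ax":0,"ay":0,"az":0}]'|grep -E "pos|ft"
python3 -m crank '[{"claw":1,"dx":0,"dy":0,"dz":0.04,"ax":0,"ay":0,"az":0},{"claw":1,"dx":0,"dy":0,"dz":0,"ax":0,"ay":0,"az":0}]'|grep -E "pos|ft"
python3 -m crank '[{"claw":1,"dx":0,"dy":0,"dz":0.03,"ax":0,"ay":0,"az":0},{"claw":1,"dx":0,"dy":0,"dz":0,"ax":0,"ay":0,"az":0}]'|grep -E "pos|ft"
```

```text
ee_pos: [0.4596, -0.009, 0.0805]
ft_force: [-1.3, -0.1, -1.6]
ee_pos: [0.4596, -0.009, 0.0793]
ft_force: [-0.2, -0.5, -1.3]
ee_pos: [0.4596, -0.009, 0.0784]
ft_force: [0.2, -0.4, -0.9]
```

```bash

python3 -m crank '[{"claw":1,"dx":0,"dy":0,"dz":0.03,"ax":0,"ay":0,"az":0},{"claw":1,"dx":0,"dy":0,"dz":0,"ax":0,"ay":0,"az":0}]'|grep -E "pos|ft"
python3 -m crank '[{"claw":1,"dx":0,"dy":0,"dz":0.03,"ax":0,"ay":0,"az":0},{"claw":1,"dx":0,"dy":0,"dz":0,"ax":0,"ay":0,"az":0}]'|grep -E "pos|ft"
```

```text
ee_pos: [0.4597, -0.009, 0.0779]
ft_force: [-0.5, -0.1, 2.7]
ee_pos: [0.4598, -0.009, 0.0778]
ft_force: [-7.6, -1.1, 16.0]
```

Green is seated at 78 as predicted. I release it and go to the lid at about (477.5, 149.4), yaw −4.

```bash

python3 -m crank '[{"claw":-1,"dx":0,"dy":0,"dz":-0.03,"ax":0,"ay":0,"az":0},{"claw":-1,"dx":0,"dy":0,"dz":0,"ax":0,"ay":0,"az":0},{"claw":-1,"dx":0,"dy":0,"dz":0,"ax":0,"ay":0,"az":0},{"claw":-1,"dx":0,"dy":0,"dz":0,"ax":0,"ay":0,"az":0},{"claw":-1,"dx":0,"dy":0,"dz":0,"ax":0,"ay":0,"az":0},{"claw":-1,"dx":0,"dy":0,"dz":0,"ax":0,"ay":0,"az":0}]'|tail -3
python3 -m crank '[{"claw":-1,"dx":0,"dy":0,"dz":-0.3,"ax":0,"ay":0,"az":0},{"claw":-1,"dx":0,"dy":0,"dz":-0.8,"ax":0,"ay":0,"az":0},{"claw":-1,"dx":0,"dy":0,"dz":-0.9,"ax":0,"ay":0,"az":0},{"claw":-1,"dx":0,"dy":0,"dz":-0.9,"ax":0,"ay":0,"az":0},{"claw":-1,"dx":0,"dy":0,"dz":-0.7,"ax":0,"ay":0,"az":0},{"claw":-1,"dx":0.1,"dy":-0.88,"dz":0,"ax":0,"ay":0,"az":0},{"claw":-1,"dx":0.1,"dy":-0.88,"dz":0,"ax":0,"ay":0,"az":0},{"claw":-1,"dx":0.1,"dy":-0.88,"dz":0,"ax":0,"ay":0,"az":0}]'|tail -3
python3 -m crank '[{"claw":-1,"dx":0.1,"dy":-0.88,"dz":0,"ax":0,"ay":0,"az":0},{"claw":-1,"dx":0,"dy":-0.88,"dz":0,"ax":0,"ay":0,"az":0},{"claw":-1,"dx":0,"dy":-0.88,"dz":0,"ax":0,"ay":0,"az":0},{"claw":-1,"dx":0,"dy":0,"dz":0,"ax":0,"ay":0,"az":0},{"claw":-1,"dx":0,"dy":0,"dz":0,"ax":0,"ay":0,"az":0}]'|tail -3
python3 go.py 477.5 149.4 5 -4; python3 look.py w11
```

```text
ft_force: [-0.6, 0.3, -0.3]
width: 0.0845
grip_force: 0.0
ft_force: [1.4, 0.0, 0.3]
width: 0.0874
grip_force: 0.0
ft_force: [0.5, -0.6, -0.3]
width: 0.0871
grip_force: 0.0
t 30.28 pos [483.  149.3 186. ] F [ 0.5 -0.6 -0.3] w 87.1 g 0.0
turn units [ 0.   -0.03 -0.03] shift after turn [-0.18  0.01  6.03] shift now [-0.2   0.01  6.03]
```

View pics/w11.png

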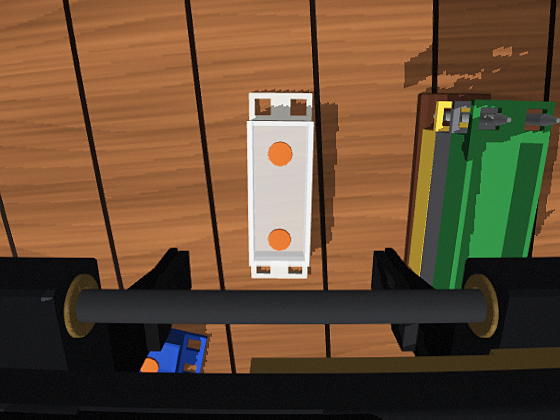

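The milky lid is centred below, with far holes at (263,107) and (299,106) and lip corners at (248,93), (312,93), (251,277) and (308,277). The tower stands to the right with all three trays on it.

```bash
python3 -c "
from bp import *; import wfit
W=bp('w11',[(263,107),(299,106)],.005)*1000;print(W.round(1).tolist(),np.linalg.norm(W[0]-W[1]))
wfit.H[:]=np.array([[92,29],[92,-29],[-92,29],[-92,-29]])/1000
wfit.wfit('w11',[(248,93),(312,93),(251,277),(308,277)],.005,(.478,.149,-4))
"
python3 -m crank '[{"claw":-1,"dx":-0.1,"dy":0,"dz":0.8,"ax":0,"ay":0,"az":0},{"claw":-1,"dx":-0.08,"dy":0,"dz":0.9,"ax":0,"ay":0,"az":0},{"claw":-1,"dx":0,"dy":0,"dz":0.9,"ax":0,"ay":0,"az":0},{"claw":-1,"dx":0,"dy":0,"dz":0.9,"ax":0,"ay":0,"az":0},{"claw":-1,"dx":0,"dy":0,"dz":0.6,"ax":0,"ay":0,"az":0},{"claw":-1,"dx":0,"dy":0,"dz":0,"ax":0,"ay":0,"az":0},{"claw":-1,"dx":0,"dy":0,"dz":0,"ax":0,"ay":0,"az":0}]' >/dev/null
python3 go.py 477.5 149.4 5 -4
```

```text
[[558.3, 160.6, 5.0], [556.8, 127.4, 5.0]] 33.20490646167559
[478. 151.] yaw -4.34 res [ 0.3 -0.2 -0.3 -0.   0.8  0.1 -0.7  0.2]
t 30.92 pos [478.  147.1  62.7] F [0.4 0.3 0.3] w 87.2 g 0.0
turn units [ 0.01 -0.02 -0.07] shift after turn [-0.02 -0.08  1.92] shift now [-0.03 -0.08  1.92]
```

```bash

python3 -m crank '[{"claw":-1,"dx":0,"dy":-0.1,"dz":0.4,"ax":0,"ay":0,"az":-0.03},{"claw":-1,"dx":0,"dy":0,"dz":0.5,"ax":0,"ay":0,"az":0},{"claw":-1,"dx":0,"dy":0,"dz":0.5,"ax":0,"ay":0,"az":0},{"claw":-1,"dx":0,"dy":0,"dz":0.3,"ax":0,"ay":0,"az":0},{"claw":-1,"dx":0,"dy":0,"dz":0.15,"ax":0,"ay":0,"az":0},{"claw":-1,"dx":0,"dy":0,"dz":0,"ax":0,"ay":0,"az":0},{"claw":-1,"dx":0,"dy":0,"dz":0,"ax":0,"ay":0,"az":0}]' >/dev/null
python3 go.py 477.9 150.5 5 -4.3
```

```text
t 31.5 pos [479.2 151.4   8. ] F [ 1.  -0.2  0. ] w 87.0 g 0.0
turn units [-0.   -0.04  0.02] shift after turn [-0.04  0.03  0.1 ] shift now [-0.04  0.03  0.1 ]
```

```bash

python3 -m crank '[{"claw":-1,"dx":-0.03,"dy":0.03,"dz":0.06,"ax":0,"ay":0,"az":0},{"claw":1,"dx":0,"dy":0,"dz":0,"ax":0,"ay":0,"az":0},{"claw":1,"dx":0,"dy":0,"dz":0,"ax":0,"ay":0,"az":0},{"claw":1,"dx":0,"dy":0,"dz":0,"ax":0,"ay":0,"az":0},{"claw":1,"dx":0,"dy":0,"dz":0,"ax":0,"ay":0,"az":0},{"claw":1,"dx":0,"dy":0,"dz":0,"ax":0,"ay":0,"az":0},{"claw":1,"dx":0,"dy":0,"dz":0,"ax":0,"ay":0,"az":0},{"claw":1,"dx":0,"dy":0,"dz":0,"ax":0,"ay":0,"az":0}]' 20 | tail -2
python3 -m crank '[{"claw":1,"dx":0,"dy":0,"dz":0,"ax":0,"ay":0,"az":0},{"claw":1,"dx":0,"dy":0,"dz":0,"ax":0,"ay":0,"az":0}]' |tail -2
python3 go.py 459.3 -9.1 190 -4.3
```

```text
width: 0.0577
grip_force: 20.0
width: 0.0579
grip_force: 20.0
t 32.33 pos [477.7 150.6   5.4] F [-0.8  0.7  1.3] w 57.9 g 20.0
turn units [-0.   -0.03  0.03] shift after turn [-0.21  5.35 -6.15] shift now [-0.21  5.35 -6.16]
```

```bash

python3 -m crank '[{"claw":1,"dx":0,"dy":0,"dz":-0.5,"ax":0,"ay":0,"az":0},{"claw":1,"dx":0,"dy":0,"dz":-0.9,"ax":0,"ay":0,"az":0},{"claw":1,"dx":0,"dy":0,"dz":-0.95,"ax":0,"ay":0,"az":0},{"claw":1,"dx":0,"dy":0,"dz":-0.95,"ax":0,"ay":0,"az":0},{"claw":1,"dx":0,"dy":0,"dz":-0.95,"ax":0,"ay":0,"az":0},{"claw":1,"dx":0,"dy":0,"dz":-0.95,"ax":0,"ay":0,"az":0},{"claw":1,"dx":0,"dy":0,"dz":-0.95,"ax":0,"ay":0,"az":0},{"claw":1,"dx":0,"dy":0,"dz":0,"ax":0,"ay":0,"az":0}]' |grep pos
python3 -m crank '[{"claw":1,"dx":-0.04,"dy":0.7,"dz":0,"ax":0,"ay":0,"az":0},{"claw":1,"dx":-0.04,"dy":0.9,"dz":0,"ax":0,"ay":0,"az":0},{"claw":1,"dx":-0.04,"dy":0.9,"dz":0,"ax":0,"ay":0,"az":0},{"claw":1,"dx":-0.04,"dy":0.9,"dz":0,"ax":0,"ay":0,"az":0},{"claw":1,"dx":-0.04,"dy":0.9,"dz":0,"ax":0,"ay":0,"az":0},{"claw":1,"dx":0,"dy":0.9,"dz":0,"ax":0,"ay":0,"az":0},{"claw":1,"dx":0,"dy":0,"dz":0,"ax":0,"ay":0,"az":0},{"claw":1,"dx":0,"dy":0,"dz":0,"ax":0,"ay":0,"az":0}]' |grep pos
python3 -m crank '[{"claw":1,"dx":0,"dy":0,"dz":0,"ax":0,"ay":0,"az":0},{"claw":1,"dx":0,"dy":0,"dz":0,"ax":0,"ay":0,"az":0}]' |grep pos
python3 go.py 459.3 -9.1 150 -4.3
```

```text
ee_pos: [0.4794, 0.1515, 0.1953]
ee_pos: [0.4595, -0.0059, 0.1893]
ee_pos: [0.4598, -0.0035, 0.1895]
t 33.83 pos [459.8  -3.5 189.5] F [-0.1  1.1 -0.8] w 58.1 g 20.0
turn units [-0.   -0.03  0.04] shift after turn [-0.    0.19  1.32] shift now [-0.01  0.19  1.32]
```

```bash

python3 -m crank '[{"claw":1,"dx":0,"dy":0.19,"dz":0.4,"ax":0,"ay":0,"az":0.02},{"claw":1,"dx":0,"dy":0,"dz":0.4,"ax":0,"ay":0,"az":0},{"claw":1,"dx":0,"dy":0,"dz":0.4,"ax":0,"ay":0,"az":0},{"claw":1,"dx":0,"dy":0,"dz":0,"ax":0,"ay":0,"az":0},{"claw":1,"dx":0,"dy":0,"dz":0,"ax":0,"ay":0,"az":0},{"claw":1,"dx":0,"dy":0,"dz":0,"ax":0,"ay":0,"az":0}]' |grep pos
python3 go.py 459.3 -9.1 107.4 -4.3
python3 look.py w12; python3 - <<'E'
from bp import *
# expected pixels: posts top, green holes etc.; dark-hole edge scan on lid lips
cam=pickle.load(open('pics/w12.pkl','rb'))
p=(.459,-.0091,np.radians(-4.3)); f=[H[0],H[1]]
print('posts',proj(world(p,np.c_[f,[.124,.124]]),*cam).round(1).tolist(),'lidholes if aligned z.149',proj(world(p,np.c_[f,[.149,.149]]),*cam).round(1).tolist())
im=cv2.imread('pics/w12.png');cv2.imwrite('pics/c12.png',cv2.resize(im[60:180,190:370],(720,480),interpolation=cv2.INTER_CUBIC))
E
```

```text
ee_pos: [0.4598, -0.0097, 0.1543]
t 34.33 pos [459.8  -9.7 154.3] F [-0.1 -0.3 -0.6] w 57.6 g 20.0
turn units [-0.   -0.04  0.02] shift after turn [-0.02 -0.02  1.56] shift now [-0.03 -0.02  1.56]
posts [[249.5, 97.2], [312.1, 97.3]] lidholes if aligned z.149 [[245.1, 95.7], [316.6, 95.8]]
```

View pics/c12.png

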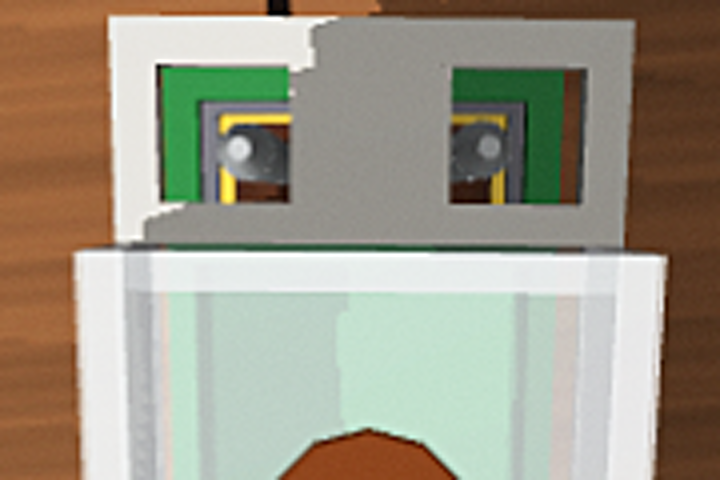

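Through the lid's holes, post tips at (249.7,96.7) and (312.2,96.5) match the stand estimate. The lid holes at (246,93.5) and (319.5,94) are about 0.8 mm off in each axis, so I trim that and descend.

```bash

python3 -m crank '[{"claw":1,"dx":-0.03,"dy":-0.03,"dz":0.2,"ax":0,"ay":0,"az":0},{"claw":1,"dx":0,"dy":0,"dz":0.3,"ax":0,"ay":0,"az":0},{"claw":1,"dx":0,"dy":0,"dz":0.3,"ax":0,"ay":0,"az":0},{"claw":1,"dx":0,"dy":0,"dz":0.2,"ax":0,"ay":0,"az":0},{"claw":1,"dx":0,"dy":0,"dz":0,"ax":0,"ay":0,"az":0},{"claw":1,"dx":0,"dy":0,"dz":0,"ax":0,"ay":0,"az":0}]' |grep -E "pos|ft"
python3 go.py 459 -9 107.4 -4.3
python3 -m crank '[{"claw":1,"dx":0,"dy":0,"dz":0.2,"ax":0,"ay":0,"az":0},{"claw":1,"dx":0,"dy":0,"dz":0.1,"ax":0,"ay":0,"az":0},{"claw":1,"dx":0,"dy":0,"dz":0,"ax":0,"ay":0,"az":0},{"claw":1,"dx":0,"dy":0,"dz":0,"ax":0,"ay":0,"az":0}]' |grep -E "pos|ft"
python3 go.py 459 -9 107.4 -4.3
```

```text
ee_pos: [0.4584, -0.0094, 0.1232]
ft_force: [-0.2, -0.7, -1.3]
t 34.88 pos [458.4  -9.4 123.2] F [-0.2 -0.7 -1.3] w 57.6 g 20.0
turn units [ 0.   -0.02  0.01] shift after turn [ 0.02 -0.01  0.53] shift now [ 0.02 -0.01  0.53]
ee_pos: [0.4587, -0.0093, 0.1146]
ft_force: [-0.2, 0.0, -1.2]
t 35.22 pos [458.7  -9.3 114.6] F [-0.2  0.  -1.2] w 57.5 g 20.0
turn units [ 0.   -0.03  0.01] shift after turn [ 0.01 -0.01  0.24] shift now [ 0.01 -0.01  0.24]
```

```bash

python3 -m crank '[{"claw":1,"dx":0,"dy":0,"dz":0.12,"ax":0,"ay":0,"az":0},{"claw":1,"dx":0,"dy":0,"dz":0.06,"ax":0,"ay":0,"az":0},{"claw":1,"dx":0,"dy":0,"dz":0,"ax":0,"ay":0,"az":0}]'|grep -E "pos|ft"
python3 -m crank '[{"claw":1,"dx":0,"dy":0,"dz":0.03,"ax":0,"ay":0,"az":0},{"claw":1,"dx":0,"dy":0,"dz":0,"ax":0,"ay":0,"az":0}]'|grep -E "pos|ft"
python3 -m crank '[{"claw":1,"dx":0,"dy":0,"dz":0.03,"ax":0,"ay":0,"az":0},{"claw":1,"dx":0,"dy":0,"dz":0,"ax":0,"ay":0,"az":0}]'|grep -E "pos|ft"
```

```text
ee_pos: [0.4586, -0.0093, 0.1089]
ft_force: [-0.2, 0.2, -1.1]
ee_pos: [0.4588, -0.0093, 0.1084]
ft_force: [-0.3, 0.2, -0.7]
ee_pos: [0.4588, -0.0093, 0.1075]
ft_force: [0.1, 0.3, -1.7]
```

```bash

python3 -m crank '[{"claw":1,"dx":0,"dy":0,"dz":0.03,"ax":0,"ay":0,"az":0},{"claw":1,"dx":0,"dy":0,"dz":0,"ax":0,"ay":0,"az":0}]'|grep -E "pos|ft"
python3 -m crank '[{"claw":1,"dx":0,"dy":0,"dz":0.03,"ax":0,"ay":0,"az":0},{"claw":1,"dx":0,"dy":0,"dz":0,"ax":0,"ay":0,"az":0}]'|grep -E "pos|ft"
```

```text
ee_pos: [0.4589, -0.0093, 0.1073]
ft_force: [-3.8, 0.5, 6.9]
ee_pos: [0.4589, -0.0092, 0.1073]
ft_force: [-9.0, 0.2, 18.2]
```

```bash

python3 -m crank '[{"claw":-1,"dx":0,"dy":0,"dz":-0.03,"ax":0,"ay":0,"az":0},{"claw":-1,"dx":0,"dy":0,"dz":0,"ax":0,"ay":0,"az":0},{"claw":-1,"dx":0,"dy":0,"dz":0,"ax":0,"ay":0,"az":0},{"claw":-1,"dx":0,"dy":0,"dz":0,"ax":0,"ay":0,"az":0},{"claw":-1,"dx":0,"dy":0,"dz":0,"ax":0,"ay":0,"az":0},{"claw":-1,"dx":0,"dy":0,"dz":0,"ax":0,"ay":0,"az":0},{"claw":-1,"dx":0,"dy":0,"dz":0,"ax":0,"ay":0,"az":0}]'|tail -3
python3 -m crank '[{"claw":-1,"dx":0,"dy":0,"dz":-0.2,"ax":0,"ay":0,"az":0},{"claw":-1,"dx":0,"dy":0,"dz":-0.5,"ax":0,"ay":0,"az":0},{"claw":-1,"dx":0,"dy":0,"dz":-0.8,"ax":0,"ay":0,"az":0},{"claw":-1,"dx":0,"dy":0,"dz":-0.9,"ax":0,"ay":0,"az":0},{"claw":-1,"dx":0,"dy":0,"dz":-0.6,"ax":0,"ay":0,"az":0},{"claw":-1,"dx":0,"dy":0,"dz":0,"ax":0,"ay":0,"az":0},{"claw":-1,"dx":0,"dy":0,"dz":0,"ax":0,"ay":0,"az":0}]'
python3 - <<'E'
# orange vent discs: project height check from wrist, scene (lid top 0.135 above table)
from h import *; from bench import r
s=r.read_state();c=r.camera('wrist');R,t=wristRT(c,s);cams=[('wrist',(c['mtx'],c['k1'],R,t),c)]
for n in('scene','side'):
    c=r.camera(n);cams.append((n,(c['mtx'],c['k1'],c['R'],c['t']),c))
for n,cam,c in cams:
    h=cv2.cvtColor(c['color'],cv2.COLOR_RGB2HSV);m=cv2.inRange(h,(4,190,130),(14,255,255))
    k,_,st,ce=cv2.connectedComponentsWithStats(m)
    p=(.459,-.0091,np.radians(-4.3))
    print(n,'lid centre expected',proj(world(p,[[0,0,.135]]),*cam).round(1).tolist(),'orange',[(ce[i].round(1).tolist(),int(st[i,4])) for i in range(1,k) if st[i,4]>8])
E
```

```text
ft_force: [1.4, 0.9, 0.3]
width: 0.0858
grip_force: 0.0
time: 37.3
ee_pos: [0.4591, -0.0092, 0.1977]
eef_rot: [0.999, -0.037, 0.003, -0.0]
ft_force: [1.0, 0.5, -1.5]
width: 0.0869
grip_force: 0.0
wrist lid centre expected [[281.3, 222.7]] orange [([281.4, 162.2], 816), ([280.5, 276.6], 625)]
scene lid centre expected [[264.4, 181.2]] orange []
side lid centre expected [[299.4, 192.5]] orange []
```

```bash
python3 -c "
from bench import r
print(r.close_job())"
```

```text
the job is handed in; nothing more can be done
None
```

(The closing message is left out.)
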